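# Turn the polenta slab over on the griddle

### The job

Take the turner from its tray by the handle, push the blade along the griddle plate under the polenta slab until it just meets the backstop bar, pressing and pushing gently, so that the whole slab lies on the blade, and lift it a little. Then turn it over with a quick turn of the wrist so that it lies flat on the griddle with its browned, striped side up, without lifting it high or touching it with the gripper. Finally lay the turner back flat in its tray, let go, and leave the tumbler, the jar and the mug where they stand.

Things in the scene. Friction and masses are not known exactly. Their poses are not given: they have to be found in the camera images.
- turner_grip (a point): Grip point on the axis of the turner's black handle: a level octagonal bar, 24 mm across flats (flats every 45 degrees, so it can be gripped from above or leaning 45 degrees to either side), 100 mm long, from 65 mm behind to 35 mm ahead of this point, 82 mm above the blade's underside. Axes: x forward along handle and blade, y left, z up out of the blade's upper face.
- turner_tip (a point): Middle of the square front edge of the turner's blade, on the underside; 160 mm ahead of turner_grip and 82 mm below it. Same axes. The flat blade is 2.5 mm thick, runs from here 112 mm back, and from 55 mm left (+y) to 58 mm right (-y) of the middle. A sloping neck 26 mm wide joins its rear edge to the handle.
- turner_lip (a point): Middle of the raised lip along the turner blade's right (-y) edge, the only one: it stands 5 mm above the blade's upper face, 3 mm thick, 95 mm long. Same axes. A slab on the blade rolled right side down slides against the lip, stands on it, and tips off over it to the right once the blade is about upright.
- slab_center (a point): Centre (half-way up) of the firm square polenta slab, 88 x 88 x 16 mm, about 130 g, edges bevelled all round above and below (bevel 4 mm high, 9 mm wide). z points out of the plain face, up at the start; the other has four brown stripes. Pushed with the blade it slides; once against the backstop, 6 to 12 N start the blade, kept on the plate, under its bevel, then little until the blade meets the bar.
- plate_center (a point): Middle of the upper surface of the griddle's flat plate, 70 mm above the work surface. Fixed and cold. x points to the far side. The plate is 280 mm (x) by 360 mm (y), with upright guards 25 mm high along the far (+x), left (+y) and right (-y) sides; the near side is open, the griddle's body ending 150 mm from here.
- griddle: The griddle; origin under its middle on the work surface, 70 mm below plate_center. A steel backstop bar, 18 mm high, 10 mm thick, is clamped right across its plate, parallel to y, beyond the slab. Its place differs each time and is not measured: its near face is 55 to 130 mm beyond plate_center in x. It must be found by feel or by eye; it is firm.
- tray: Shallow fixed dark steel tray holding the turner: 175 (x) x 165 (y) x 14 mm outside, walls and floor 4 mm thick. Origin at the centre of its underside. The turner's blade lies flat on its floor, the handle reaching out over the near (-x) wall.
- turner: The whole turner, steel, 240 g, rigid; origin on the underside of the blade, 50 mm behind the front edge (110 mm ahead of turner_grip and 82 mm below it), same axes.
- slab: The slab; origin at the middle of its striped face, 8 mm from slab_center, same axes.
- tumbler: Bystander: glass tumbler, 72 mm across, 100 mm high, origin under its middle. To be left alone.
- pepper: Bystander: small glass jar with steel cap, 48 mm across, 100 mm high, origin under its middle. To be left alone.
- mug: Bystander: white mug, 80 mm across, 95 mm high, with a handle, origin under its middle. To be left alone.
Not all that is in view belongs to the job. Of the things shaped like the tray, the steel one is meant. What is meant by the slab is not pink, and is the smaller of those in its own colour.

How it is judged (in metres and radians):
On the way, in this order (a step that is already met when the one before it is completed fails the run):
1. the turner is picked up (height (world z) of turner_grip above 0.12 m), for 0.2 s.
2. the slab is lifted clear of the griddle, lying wholly on the turner's blade (its centre at most 18 mm ahead of the blade's origin) (height (world z) of slab_center above 0.09 m and contact force between slab and turner above 0.3 N and x of slab_center in the frame of turner below 0.018 m and contact force between slab and griddle below 0.02 N and angle between slab's own z axis and vertical below 0.7 rad), for 0.1 s.
3. the slab is carried over by a quick turn of the turner (faster than 0.6 rad/s, past 45 degrees) (angle between turner's own z axis and vertical above 0.8 rad and angular speed of turner above 0.6 rad/s and contact force between slab and turner above 0.1 N and angle between slab's own z axis and vertical above 0.7 rad), for 0.02 s.
4. the slab lies on the plate with its striped face up (angle between slab's own z axis and vertical above 3 rad and height (world z) of slab_center below 0.083 m and contact force between slab and griddle above 0.3 N), for 0.2 s.
At the end, for the whole second after the job is handed in: The slab lies at rest flat on the griddle plate (within 5 degrees, its centre 4 to 11 mm above the plate and inside the guards), striped face up; the turner lies at rest flat (within 4.5 degrees) in its tray, its blade on the tray floor, released (angle between slab's own z axis and vertical above 3.05 rad and height (world z) of slab_center between 0.074 and 0.081 m and x of slab_center in the frame of plate_center between -0.125 and 0.09 m and y of slab_center in the frame of plate_center between -0.15 and 0.15 m and linear speed of each of slab, turner below 0.02 m/s and angle between turner's own z axis and vertical below 0.08 rad and height (world z) of turner below 0.01 m and x of turner in the frame of tray between -0.05 and 0.06 m and y of turner in the frame of tray between -0.05 and 0.05 m); the robot touches nothing.
It fails at once if the turner is pressed or rammed against the griddle or its backstop bar with more than 25 N (contact force between turner and griddle above 25 N).
It fails at once if the gripper or arm touches the slab (contact force between any of the fingers, the arm and slab above 0.2 N).
It fails at once if the slab is lifted more than 150 mm above the plate (height (world z) of slab_center above 0.22 m).
It fails at once if the slab leaves the griddle (height (world z) of slab_center below 0.06 m).
It fails at once if a bystander is moved by more than 20 mm (distance of any of tumbler, pepper, mug from where it was at the start of the episode above 0.02 m).
It also fails if it takes over 72 s, if anything falls off the work surface, if the arm or the gripper's body presses on something with over 40 N, if the wrist force passes 120 N, or if a joint passes its speed limit or range.

### The arm

A 6-joint arm with a two-finger parallel gripper is mounted at the origin on the work surface. World frame = base frame: x ahead of the robot, y to its left, z up, the work surface at z = 0. Lengths are in mm, angles in degrees, forces in N, time in s.
With the tool pointing down it reaches from about 300 to 850 mm from the base axis. Payload 4.2 kg.
Tool frame: the origin (TCP) lies between the finger pads; the fingertips stand 19 mm ahead of it and the grasp point (between the pads) is the TCP; z points along the fingers, x is the direction in which the jaws open and shut, and the axes are right-handed (so a half turn about z gives the same grasp; the last joint's range is limited). The gripper opens to 91 mm and grips with 3 to 60 N. Pads are 32 mm wide; open, the fingers measure 118 mm over their backs; the gripper's body (76 mm by 178 mm) begins 60 mm behind the grasp point.
Start: joints at [68.01, 18.312, 89.639, -0, 72.044, -1.146], TCP at [204.604, 537.381, 232.976] pointing down, gripper open.
Joint ranges: [-177.97, 177.97], [-48.28, 115.42], [12.27, 149.76], [-77.06, 257.06], [2.81, 150.46], [-146.56, 146.56]. Speed limits (degrees/s): [147.25, 147.25, 180, 180, 180, 180].

### API

Orientations are given as [roll, pitch, yaw] about the fixed x, y, z axes, in that order (R = Rz(yaw) Ry(pitch) Rx(roll)).
In Python, from workcell import sensors, grab_frame, env gives the robot as it stands.
- The arm moves only by the tool servo_tool, never from a script. Its argument "motion" is one flat list of numbers, 7 for each row, row after row: the shift along the world's x, y, z in mm, then the turn, a rotation vector about the world's x, y, z in rad, then the opening in per cent of the stroke, from 0 (shut) to 100 (fully open). In form: [x, y, z, rx, ry, rz, grip, x, y, z, rx, ry, rz, grip, ...]. A call has 1 to 10 rows; each row shifts and turns the commanded pose from where the row before left it; what a row does not reach is not made up. A row lasts 1/12 s, in which the tool goes at most 41.7 mm and 7.16 degrees, less where a joint would pass 70% of its speed; a pose out of reach is approached as far as the arm can. A call with a gripper value outside its range is refused whole. The fingers move at their own pace and stop on an object; "newtons" is the grip in N (left out, the last holds). Time passes only in rows, so rows that do not move let the fingers close. It gives the time, the measured TCP pose, the force and the opening at its end, in the units of the state.
- sensors.state(): the state, without advancing time (a new reading comes with each control period).
- grab_frame(name): name is "side" or "top"; returns a dict with "image" (480x640x3 uint8, red, green, blue), "depth" (480x640 float32, mm along the optical axis (not along the pixel's ray), 0 where there is no reading), "fx", "fy", "cx", "cy" (pixels), "dist_coeffs" ([k1, k2, p1, p2, k3] as OpenCV has them; the pictures are not rectified), "extrinsics" (4x4, takes a point from camera to world coordinates). Camera axes: x right, y up, looking along -z (the intrinsics and any distortion apply to the point x, -y, -z); pixel columns grow to the right and rows downward; lengths in mm; the calibration is good to about 2 mm. A picture is of the moment at which its call begins.
- env.job_done(): hands the job in, once; it reports no verdict.
The state is a dict: "time_s": time; "qpos": joint angles; "qvel": joint speeds; "effort": joint torques, N m; "ee_pos": TCP position; "ee_rot": TCP orientation; "force": force on the tool from outside, world axes, zero at the start; "torque": the same for the moment, N m; "gripper_width": finger opening in mm.
Only numpy, scipy, OpenCV 4.12 (cv2) and the standard library are available. Lean on these libraries where they do the work, as an engineer would, in place of code of your own. Each camera call takes 0.05 s, during which the arm holds its last target.

## Working session

There is one attempt and no reset: what is moved stays moved. The work goes in short steps, Python scripts to look and compute and a tool call to move; the robot and the scene stay as the last step left them, time stands still between calls to the robot, and variables do not carry over. Pictures are saved under pics/ and viewed, and the job is handed in when it is done.

Besides the shell and the picture viewer there is one more tool, called after ">>>" as name(argument=value, ...) on one line, values as JSON. servo_tool: Moves the arm, as the interface text tells. Its arguments: {"type":"object","properties":{"motion":{"type":"array"},"newtons":{"type":"number"}},"required":["motion"]}

```bash
mkdir -p pics; ls
python3 - <<'E'
from workcell import sensors, grab_frame, env
import cv2,pickle
print(sensors.state())
for n in("side","top"):
    f=grab_frame(n); pickle.dump(f,open(f"{n}0.pkl","wb"))
    cv2.imwrite(f"pics/{n}0.png",f["image"][:,:,::-1])
    print(n,f["fx"],f["fy"],f["cx"],f["cy"],f["dist_coeffs"]);print(f["extrinsics"].round(4) if hasattr(f["extrinsics"],'round') else f["extrinsics"])
E
```

```text
pics
{'time_s': 0.0, 'qpos': array([ 6.80104252e+01,  1.83524849e+01,  8.97083521e+01, -4.90144021e-04,
        7.20443241e+01, -1.14510676e+00]), 'qvel': array([-0.04941299,  0.02039766, -0.06930247,  0.06686559, -0.07508325,
       -0.11379818]), 'effort': array([-1.61600005e-03, -4.12451649e+01, -2.31976676e+01,  7.26649957e-02,
        4.55050659e-02, -1.45644926e-04]), 'ee_pos': array([204.41423679, 536.91397788, 232.09861843]), 'ee_rot': array([-1.79998364e+02,  1.05149416e-01,  6.91556850e+01]), 'force': array([-0.06241911, -0.18779779,  0.73818333]), 'torque': array([-0.03820827, -0.01955901,  0.00923168]), 'gripper_width': 91.08342142645105}
side 487.65433343875475 487.65433343875475 319.1413904482241 242.02321769682075 [-0.01324667  0.          0.          0.          0.        ]
[[ 8.006000e-01  4.197000e-01 -4.276000e-01 -2.546130e+01]
 [-5.990000e-01  5.426000e-01 -5.889000e-01 -8.393847e+02]
 [-1.510000e-02  7.276000e-01  6.859000e-01  9.879564e+02]
 [ 0.000000e+00  0.000000e+00  0.000000e+00  1.000000e+00]]
top 480.461299539801 480.461299539801 317.2934154500185 236.02784316159568 [-0.08944759  0.          0.          0.          0.        ]
[[-1.9400000e-02  9.8770000e-01 -1.5510000e-01  3.7029400e+02]
 [-9.9980000e-01 -1.9300000e-02  1.9000000e-03 -6.0794200e+01]
 [-1.1000000e-03  1.5510000e-01  9.8790000e-01  1.2867388e+03]
 [ 0.0000000e+00  0.0000000e+00  0.0000000e+00  1.0000000e+00]]
```

View pics/side0.png

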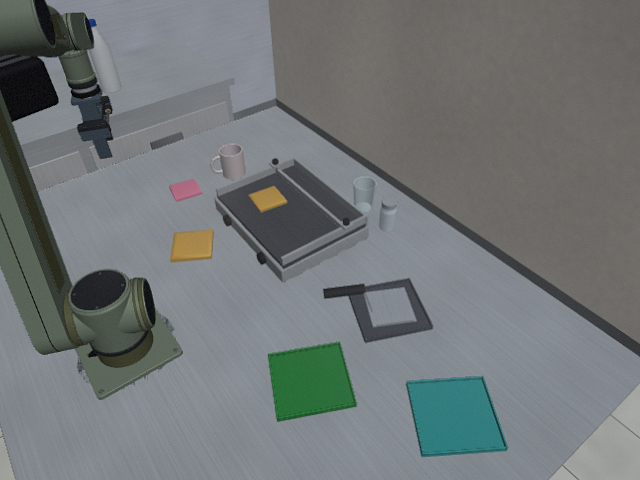

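View pics/top0.png

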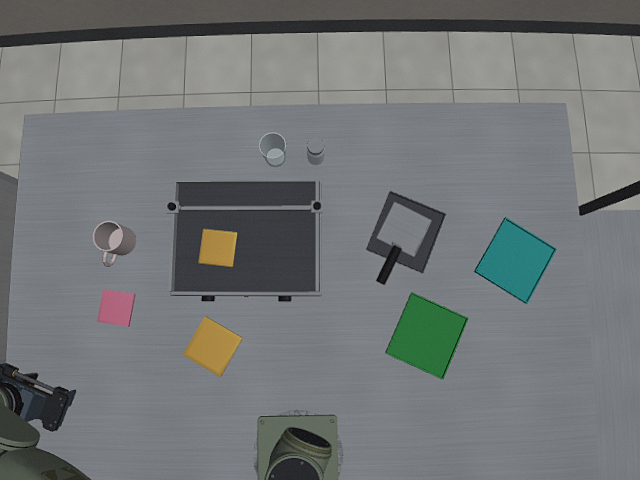

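Seen in top: steel tray with turner at (405,235); teal (515,260) and green (427,335) trays are decoys. Slab candidates: yellow on the griddle (218,248), larger yellow on the table (213,346), and pink (117,308). Choice: the steel tray and the griddle slab. Mug is at (115,238), tumbler (272,148), jar (316,152), bar across rows ~207. Next, measurement and close crops.

```bash
cat > h.py <<'E'
import numpy as np,cv2,pickle
def load(n,i=0): return pickle.load(open(f"{n}{i}.pkl","rb"))
def rays(f,uv):
    K=np.array([[f["fx"],0,f["cx"]],[0,f["fy"],f["cy"]],[0,0,1]],float)
    p=cv2.undistortPoints(np.array(uv,float).reshape(-1,1,2),K,np.array(f["dist_coeffs"],float)).reshape(-1,2)
    d=np.c_[p[:,0],-p[:,1],-np.ones(len(p))]
    E=np.array(f["extrinsics"]); return E[:3,3],d@E[:3,:3].T
def plane(f,uv,z):
    o,d=rays(f,uv); return o+d*((z-o[2])/d[:,2])[:,None]
def dep(f,uv):
    o,d=rays(f,uv); uv=np.array(uv).reshape(-1,2).round().astype(int)
    return o+d*f["depth"][uv[:,1],uv[:,0]][:,None]
def tri(f1,u1,f2,u2):
    o1,d1=rays(f1,[u1]);o2,d2=rays(f2,[u2]);d1=d1[0]/np.linalg.norm(d1);d2=d2[0]/np.linalg.norm(d2)
    s=np.linalg.lstsq(np.c_[d1,-d2],o2-o1,rcond=None)[0]
    a=o1+s[0]*d1;b=o2+s[1]*d2; return (a+b)/2,np.linalg.norm(a-b)
def proj(f,P):
    E=np.array(f["extrinsics"]);c=(np.atleast_2d(P)-E[:3,3])@E[:3,:3]
    q=np.c_[c[:,0],-c[:,1],-c[:,2]]
    K=np.array([[f["fx"],0,f["cx"]],[0,f["fy"],f["cy"]],[0,0,1]],float)
    return cv2.projectPoints(q,np.zeros(3),np.zeros(3),K,np.array(f["dist_coeffs"],float))[0].reshape(-1,2)
E
python3 - <<'E'
from h import *
t=load("top");s=load("side")
def crop(f,x0,y0,x1,y1,k): return cv2.resize(f["image"][y0:y1,x0:x1,::-1],None,fx=k,fy=k,interpolation=cv2.INTER_CUBIC)
cv2.imwrite("pics/c1.png",crop(t,355,180,455,290,5)); cv2.imwrite("pics/c2.png",crop(s,310,265,440,350,6)); cv2.imwrite("pics/c3.png",crop(t,160,170,330,310,4))
for n,f in(("top",t),("side",s)):
    hsv=cv2.cvtColor(f["image"],cv2.COLOR_RGB2HSV)
    m=cv2.inRange(hsv,(12,120,100),(32,255,255))
    for c in cv2.findContours(m,cv2.RETR_EXTERNAL,cv2.CHAIN_APPROX_NONE)[0]:
        if cv2.contourArea(c)<200: continue
        M=cv2.moments(c);u=[M['m10']/M['m00'],M['m01']/M['m00']]
        p=plane(f,c.reshape(-1,2),86 if u[1]<290 and n=="top" or n=="side" else 16)
        r=cv2.minAreaRect(p[:,:2].astype(np.float32))
        print(n,u,cv2.contourArea(c),"rect",r,"depthpt",dep(f,u))
E
```

```text
top [212.3165954415954, 345.96812678062673] 1872.0 rect ((285.39349365234375, 216.2855224609375), (114.86571502685547, 115.24686431884766), 59.78886413574219) depthpt [[285.23430559 215.10614361  20.65309936]]
top [217.49259422202667, 247.43628097961576] 1136.5 rect ((534.8939819335938, 190.1127471923828), (89.02003479003906, 88.35267639160156), 82.72632598876953) depthpt [[534.51020197 190.05875326  85.75502637]]
side [191.5712243925679, 245.59679212323326] 1049.5 rect ((257.7610168457031, 135.87002563476562), (111.24669647216797, 106.12680053710938), 60.07111740112305) depthpt [[277.66841936 206.91183165  18.51939599]]
side [267.39293598233996, 198.53232418795332] 528.5 rect ((528.9065551757812, 182.0128173828125), (94.68071746826172, 88.07173156738281), 82.62249755859375) depthpt [[529.02853686 183.11604054  84.35693507]]
```

View pics/c1.png

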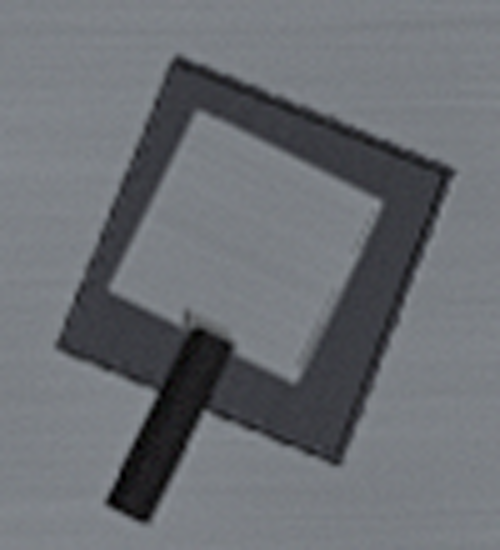

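View pics/c2.png

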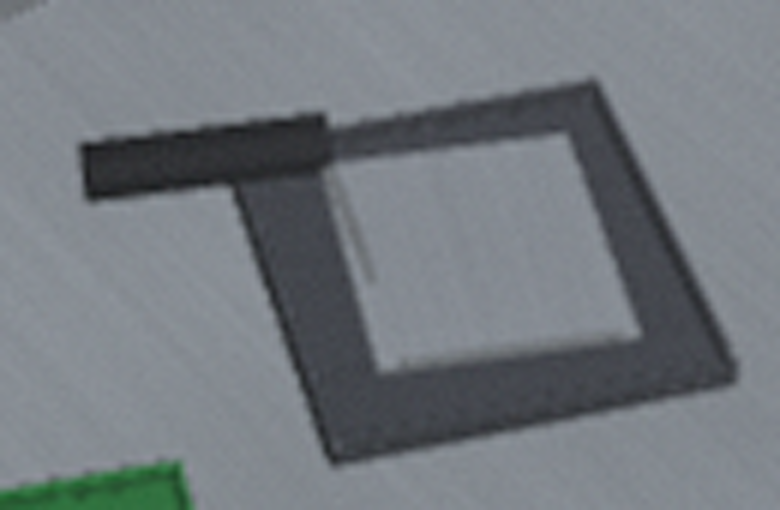

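View pics/c3.png

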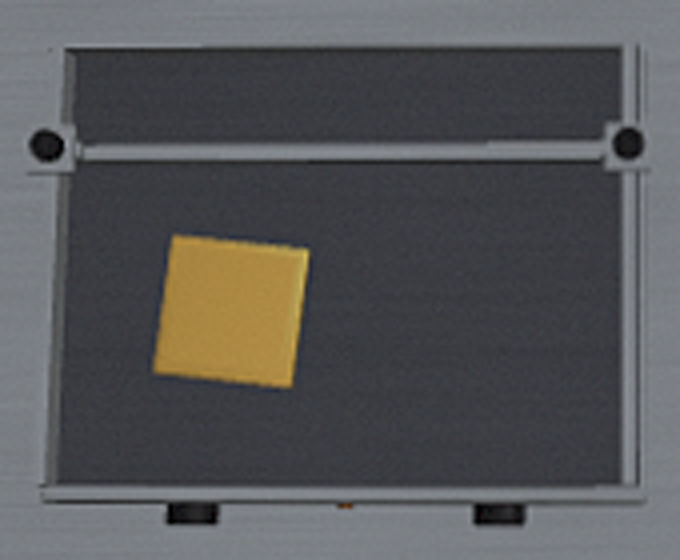

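The griddle slab measures 88–89 mm (the table one 115 mm), so the choice holds. Crop shows the turner's blade on the tray at top (404,230), handle from (397,247) to (381,283). Now precise turner, griddle and bar poses.

Run:
```python
from h import *
t=load("top");s=load("side")
def masks(f,x0,y0,x1,y1):
    g=cv2.cvtColor(f["image"],cv2.COLOR_RGB2GRAY); 
    return g,(x0,y0,x1,y1)
for n,f,b,seed in(("top",t,(355,180,455,290),(405,225)),("side",s,(310,265,445,350),(395,305))):
    g=cv2.cvtColor(f["image"],cv2.COLOR_RGB2GRAY)
    x0,y0,x1,y1=b
    z=np.zeros_like(g); z[y0:y1,x0:x1]=1
    mh=((g<45)&(z>0)).astype(np.uint8)
    c=max(cv2.findContours(mh,cv2.RETR_EXTERNAL,cv2.CHAIN_APPROX_NONE)[0],key=cv2.contourArea).reshape(-1,2)
    print(n,"handle imgrect",cv2.boxPoints(cv2.minAreaRect(c)).round(1).tolist(),len(c))
    P=plane(f,c,98);r=cv2.minAreaRect(P[:,:2].astype(np.float32));print(" @98",r)
    # blade: bright inside tray
    mb=((g>95)&(z>0)).astype(np.uint8)
    nl,lab,st,ce=cv2.connectedComponentsWithStats(mb,connectivity=4)
    L=lab[seed[1],seed[0]];m=(lab==L).astype(np.uint8)
    c=max(cv2.findContours(m,cv2.RETR_EXTERNAL,cv2.CHAIN_APPROX_NONE)[0],key=cv2.contourArea).reshape(-1,2)
    print(" blade img",cv2.boxPoints(cv2.minAreaRect(c)).round(1).tolist(),cv2.contourArea(c))
    P=plane(f,c,6.5);print(" @6.5",cv2.minAreaRect(P[:,:2].astype(np.float32)))
    # tray outer: dark
    mt=((g<90)&(z>0)).astype(np.uint8)
    c=max(cv2.findContours(mt,cv2.RETR_EXTERNAL,cv2.CHAIN_APPROX_NONE)[0],key=cv2.contourArea).reshape(-1,2)
    print(" depth at blade",dep(f,[seed]),"handle depths",dep(f,[(389,264)] if n=="top" else [(345,292)]))
# bar / griddle depth scans in the top view
for col in (200,245,290):
    d=dep(t,[(col,r) for r in range(176,304)])
    g=cv2.cvtColor(t["image"],cv2.COLOR_RGB2GRAY)[176:304,col]
    print(col);print([(r+176,int(x),round(z),int(k)) for r,(x,y,z),k in zip(range(128),d,g) if r in list(range(0,46))+list(range(112,128))][::1])
```

```text
top handle imgrect [[375.6000061035156, 279.79998779296875], [393.20001220703125, 244.60000610351562], [402.0, 249.0], [384.3999938964844, 284.20001220703125]] 84
 @98 ((482.2338562011719, -239.62811279296875), (24.424015045166016, 99.16072082519531), 61.37998580932617)
 blade img [[376.20001220703125, 237.60000610351562], [394.20001220703125, 201.60000610351562], [431.3999938964844, 220.1999969482422], [413.3999938964844, 256.20001220703125]] 1598.0
 @6.5 ((586.4439086914062, -298.30523681640625), (112.68087005615234, 112.04801177978516), 61.689735412597656)
 depth at blade [[ 596.40839652 -301.38499307    9.16579734]] handle depths [[ 483.19543223 -240.34924508   95.75122674]]
side handle imgrect [[323.29998779296875, 288.6000061035156], [361.20001220703125, 284.70001220703125], [362.20001220703125, 293.5], [324.29998779296875, 297.5]] 130
 @98 ((470.9431457519531, -247.2155303955078), (27.95674705505371, 91.437255859375), 60.260257720947266)
 blade img [[363.3999938964844, 291.70001220703125], [411.5, 285.29998779296875], [416.29998779296875, 320.8999938964844], [368.2000122070312
[... 3334 characters left out ...]
49, 67, 54), (204, 646, 73, 53), (205, 643, 70, 96), (206, 638, 83, 132), (207, 634, 89, 126), (208, 632, 87, 132), (209, 630, 85, 105), (210, 628, 79, 39), (211, 627, 73, 55), (212, 625, 69, 58), (213, 623, 67, 60), (214, 620, 67, 57), (215, 617, 69, 60), (216, 615, 68, 58), (217, 612, 70, 60), (218, 610, 66, 59), (219, 607, 66, 59), (220, 604, 70, 57), (221, 601, 72, 57), (288, 429, 74, 61), (289, 427, 71, 60), (290, 424, 69, 57), (291, 422, 60, 69), (292, 420, 59, 113), (293, 417, 58, 131), (294, 415, 60, 123), (295, 413, 47, 79), (296, 410, 43, 32), (297, 408, 45, 32), (298, 405, 43, 33), (299, 402, 44, 27), (300, 400, 42, 30), (301, 398, -3, 81), (302, 396, 1, 121), (303, 393, -3, 130)]
```

Run:
```python
from h import *
t=load("top");s=load("side")
print("handle tri",tri(t,(388.8,264.4),s,(342.7,290.3)))
print("blade tri",tri(t,(403.8,228.9),s,(389.8,306.3)))
print("slab tri",tri(t,(217.5,247.4),s,(268.3,197.3)))
g=cv2.cvtColor(t["image"],cv2.COLOR_RGB2GRAY).astype(float)
def edge(cols,r0,r1,sgn,z,name):
    uv=[]
    for c in cols:
        d=sgn*np.diff(g[r0:r1,c]); i=np.argmax(d)
        o=0
        if 0<i<len(d)-1:
            a,b,e=d[i-1],d[i],d[i+1]; o=0.5*(a-e)/(a-2*b+e) if a-2*b+e else 0
        uv.append((c,r0+i+o+0.5))
    P=plane(t,uv,z); k=np.polyfit(P[:,1],P[:,0],1); r=P[:,0]-np.polyval(k,P[:,1]);k=np.polyfit(P[abs(r)<3,1],P[abs(r)<3,0],1)
    print(name,"yaw",np.degrees(np.arctan(-k[0])),"x at y=55",np.polyval(k,55),"x at 190",np.polyval(k,190),np.std(r))
edge(range(185,310,4),204,215,-1,88,"bar near top edge")
edge(range(185,310,4),177,186,-1,95,"far guard inner top")
edge(range(185,310,4),286,294,1,70,"plate near edge")
gt=g.T
def edgev(rows,c0,c1,sgn,z,name):
    uv=[]
    for r in rows:
        d=sgn*np.diff(g[r,c0:c1]); i=np.argmax(d); uv.append((c0+i+.5,r))
    P=plane(t,uv,z);k=np.polyfit(P[:,0],P[:,1],1);r=P[:,1]-np.polyval(k,P[:,0]);k=np.polyfit(P[abs(r)<3,0],P[abs(r)<3,1],1)
    print(name,"yaw",np.degrees(np.arctan(k[0])),"y at x=565",np.polyval(k,565),np.std(r))
edgev(range(222,284,3),168,182,-1,95,"left guard inner")
edgev(range(222,284,3),308,319,1,95,"right guard inner")
for n,p in(("mug",(115,238)),("tumbler",(272,148)),("jar",(316,152))): print(n,plane(t,[p],95))
for n,p in(("knobL",(172,206)),("knobR",(317,205))): print(n,dep(t,[p]))
```

```text
handle tri (array([ 480.80098677, -239.73674361,   87.83305591]), np.float64(4.9245579752578585))
blade tri (array([ 587.06043733, -298.85020645,    3.80457449]), np.float64(0.9182675223585681))
slab tri (array([535.89727615, 190.73425323,  80.88960344]), np.float64(1.4138192924458663))
bar near top edge yaw -1.141967105192536 x at y=55 629.7039213434446 x at 190 632.3949742927522 0.04706710037244118
far guard inner top yaw -1.1564587031120679 x at y=55 701.7547121647232 x at 190 704.4799238777931 0.07962910695514623
plate near edge yaw -1.0397079533258045 x at y=55 421.92404919950786 x at 190 424.3740722784815 0.3452108888085889
left guard inner yaw -0.9450493101007937 y at x=565 302.0712553745416 0.6954936826677882
right guard inner yaw -1.0783448054220028 y at x=565 -58.71738584125167 0.0005117842382577816
mug [[562.3478292  453.21471504  95.        ]]
tumbler [[790.88786613  49.98414571  95.        ]]
jar [[777.58098725 -63.99605433  95.        ]]
knobL [[638.18013982 301.46297668 113.40950878]]
knobR [[633.28537923 -63.83357361 111.7824835 ]]
```

>>> servo_tool(motion=[15,-36,6,0,0,0,100,15,-36,6,0,0,0,100,15,-36,6,0.05,0,0,100,15,-36,6,0.05,0,0,100])

```text
time_s: 0.43
ee_pos: [264.7, 392.4, 256.5]
ee_rot: [-177.9, -5.4, 69.2]
force: [-0.2, -0.5, 0.2]
gripper_width: 90.7
```

```bash
cat >> h.py <<'E'
def rec():
    from workcell import sensors
    import json
    st=sensors.state(); open("samp.txt","a").write(json.dumps([list(st["qpos"]),list(st["ee_pos"]),list(st["ee_rot"])])+"\n"); return st
E
python3 -c "
from h import *
st=rec()
for k in st: print(k,np.round(st[k],2))"
```

```text
time_s 0.43
qpos [ 52.23   5.83 102.86   3.86  66.78 -18.43]
qvel [-63.81 -41.57  40.39  25.98 -24.91 -72.12]
effort [  9.03 -25.58 -23.63   0.24   0.22   1.17]
ee_pos [264.7  392.39 256.47]
ee_rot [-177.94   -5.41   69.18]
force [-0.2  -0.45  0.16]
torque [-0.09  0.03  0.04]
gripper_width 90.72
```

```bash
cat >> h.py <<'E'
from scipy.spatial.transform import Rotation as Ro
def Rt(yaw,lean):  # tool orientation: turner yaw (deg), lean (deg) about turner x; tool x ~ turner left
    return Ro.from_euler('z',yaw,degrees=True)*Ro.from_euler('x',lean,degrees=True)*Ro.from_euler('x',180,degrees=True)*Ro.from_euler('z',-90,degrees=True)
E
python3 - <<'E'
from h import *
for a in(0,180):
  R=Rt(-28.7,-45)*Ro.from_euler('z',a,degrees=True)
  print(R.as_matrix().round(3))
  cur=Ro.from_euler('xyz',[-177.94,-5.41,69.18],degrees=True)
  print((R*cur.inv()).as_rotvec())
E
```

```text
[[ 0.34   0.877 -0.34 ]
 [ 0.62  -0.48  -0.62 ]
 [-0.707  0.    -0.707]]
[-0.81397455  0.33691337 -0.11594969]
[[-0.34  -0.877 -0.34 ]
 [-0.62   0.48  -0.62 ]
 [ 0.707 -0.    -0.707]]
[0.47049139 0.90341887 2.81849982]
```

>>> servo_tool(motion=[17,-36,3,-0.054,0.022,-0.008,100,17,-36,3,-0.054,0.022,-0.008,100,17,-36,3,-0.054,0.022,-0.008,100,17,-36,3,-0.054,0.022,-0.008,100])

```text
time_s: 0.77
ee_pos: [332.9, 247.3, 269.4]
ee_rot: [-177.9, 8.1, 67.2]
force: [0.2, 1.5, -0.5]
gripper_width: 91.5
```

```bash
python3 -c "
from h import *
rec()"
```

>>> servo_tool(motion=[17,-36,3,-0.054,0.022,-0.008,100,17,-36,3,-0.054,0.022,-0.008,100,17,-36,3,-0.054,0.022,-0.008,100,17,-36,3,-0.054,0.022,-0.008,100])

```text
time_s: 1.1
ee_pos: [401.1, 103.5, 281.1]
ee_rot: [-178.2, 21.5, 65.2]
force: [1.6, -0.5, -0.7]
gripper_width: 91.2
```

Run:
```python
from h import *
import json
st=rec();print(st["qpos"].round(2),st["ee_pos"].round(1),st["ee_rot"].round(1))
S=[[[68.01,18.35,89.71,0,72.04,-1.145],[204.41,536.91,232.1],[-179.998,.105,69.156]]]+[json.loads(l) for l in open("samp.txt")]
def axis(a,d): return Ro.from_rotvec(np.radians(d)*np.array(a,float))
def fk(q,p):
    d1,a1,L2,a3,L4,d6=p
    R=axis([0,0,1],q[0]); P=np.array([0,0,d1])+R.apply([a1,0,0])
    R=R*axis([0,1,0],q[1]); P=P+R.apply([0,0,L2])
    R=R*axis([0,1,0],q[2]); P=P+R.apply([a3,0,L4]) # forearm along z after elbow
    R=R*axis([0,0,1],q[3])*axis([0,1,0],q[4]); P=P+R.apply([0,0,d6])
    R=R*axis([0,0,1],q[5]); return P,R
from scipy.optimize import least_squares
f=lambda p:np.concatenate([fk(q,p)[0]-np.array(x) for q,x,r in S])
best=min((least_squares(f,x0) for x0 in ([200,0,400,0,400,200],[300,50,450,50,450,150],[150,-50,500,-50,350,250])),key=lambda s:s.cost)
print(best.x.round(1),np.abs(best.fun).max())
for q,x,r in S:
    print((fk(q,best.x)[1].inv()*Ro.from_euler('xyz',r,degrees=True)).as_rotvec(degrees=True).round(1))
```

```text
[ 22.76  10.78  96.23 -13.01  90.35 -40.24] [401.1 103.5 281.1] [-178.2   21.5   65.2]
[-213.6  -44.9  589.6 -296.7  358.9  284.2] 10.969891212148866
[  0.  -0. 180.]
[ -0.   0. 180.]
[ -0.  -0. 180.]
[ -0.   0. 180.]
```

>>> servo_tool(motion=[17,-36,3,-0.054,0.022,-0.008,100,17,-36,3,-0.054,0.022,-0.008,100,17,-36,2,-0.054,0.022,-0.008,100,17,-36,-2,-0.054,0.022,-0.008,100])

```text
time_s: 1.43
ee_pos: [469.5, -40.4, 287.5]
ee_rot: [-179.3, 34.8, 62.9]
force: [1.2, -0.7, 0.2]
gripper_width: 91.3
```

```bash
python3 -c "
from h import *
rec()"
```

>>> servo_tool(motion=[17,-34,-5,-0.054,0.022,-0.008,100,17,-34,-10,-0.054,0.022,-0.008,100,17,-34,-12,-0.054,0.022,-0.008,100,16,-30,-12,0,0,0,100])

```text
time_s: 1.77
ee_pos: [536.4, -171.7, 245.2]
ee_rot: [179.7, 44.8, 61.0]
force: [0.4, 1.0, 0.4]
gripper_width: 91.0
```

```bash
cat > fit.py <<'E'
from h import *
import json
from workcell import sensors
st=rec();print(st["qpos"].round(2),st["ee_pos"].round(1),st["ee_rot"].round(1))
S=[[[68.01,18.35,89.71,0,72.04,-1.145],[204.41,536.91,232.1],[-179.998,.105,69.156]]]+[json.loads(l) for l in open("samp.txt")]
def axis(a,d): return Ro.from_rotvec(np.radians(d)*np.array(a,float))
A=[];b=[]
for q,x,r in S:
    R1=axis([0,0,1],q[0]);R2=R1*axis([0,1,0],q[1]);R3=R2*axis([0,1,0],q[2]);R4=R3*axis([0,0,1],q[3]);R5=R4*axis([0,1,0],q[4])
    M1,M2,M3,M4,M5=[R.as_matrix() for R in(R1,R2,R3,R4,R5)]
    A.append(np.c_[[0,0,1],M1[:,0],M2[:,0],M2[:,2],M3[:,0],M3[:,2],M5[:,2]]);b.append(x)
A=np.vstack(A);b=np.concatenate(b)
w=1e-2
x=np.linalg.lstsq(np.vstack([A,w*np.eye(7)]),np.r_[b,w*np.array([200,0,0,400,0,400,200])],rcond=None)[0]
print(x.round(1),np.abs(A@x-b).max(), np.linalg.svd(A)[1].round(2))
print((A@x-b).reshape(-1,3).round(1))
E
python3 fit.py
```

```text
[  1.15  27.58  86.79 -37.77  91.47 -51.99] [ 536.4 -171.7  245.2] [179.7  44.8  61. ]
[128.5  21.2  -3.2 573.5  19.9 397.2 297.7] 9.630471270207295 [4.83 4.24 0.8  0.24 0.23 0.05 0.05]
[[ 8.9 -8.7  1.9]
 [ 8.6 -9.6  0.5]
 [ 7.4 -7.9 -0.1]
 [ 5.4 -5.6 -0.7]
 [ 2.9 -2.6 -1.4]
 [ 0.7  0.1 -0.2]]
```

```bash
cat >> fit.py <<'E'
for name,ex in (("M1y",lambda M:[M[0][:,1]]),("M1y,M4x,M4y",lambda M:[M[0][:,1],M[4][:,0],M[4][:,1]]),("base",lambda M:[[1,0,0],[0,1,0]])):
    B=[]
    for q,xx,r in S:
        R1=axis([0,0,1],q[0]);R2=R1*axis([0,1,0],q[1]);R3=R2*axis([0,1,0],q[2]);R4=R3*axis([0,0,1],q[3]);R5=R4*axis([0,1,0],q[4])
        M=[R.as_matrix() for R in(R1,R2,R3,R4,R5)]
        B.append(np.array(ex(M)).T)
    AA=np.c_[A,np.vstack(B)];n=AA.shape[1]
    x=np.linalg.lstsq(np.vstack([AA,w*np.eye(n)]),np.r_[b,w*np.array(([200,0,0,400,0,400,200]+[0]*9)[:n])],rcond=None)[0]
    print(name,x.round(1),np.abs(AA@x-b).max().round(2))
E
python3 fit.py|tail -3
```

```text
M1y,M4x,M4y [1.396e+02 5.000e-01 0.000e+00 5.913e+02 2.420e+01 4.164e+02 3.166e+02
 1.130e+01 2.000e-01 2.000e-01] 0.05
base [ 99.6  29.7  -2.6 576.8  -6.9 387.8 300.4 -12.9   1.9] 1.99
```

```bash
cat > ik.py <<'E'
from h import *
from scipy.optimize import least_squares
d1,a1,a2,L2,a3,L4,d6,ly=139.6,.5,0,591.3,24.2,416.4,316.6,11.3
LO=np.array([-177.97,-48.28,12.27,-77.06,2.81,-146.56]);HI=np.array([177.97,115.42,149.76,257.06,150.46,146.56])
def axis(a,d): return Ro.from_rotvec(np.radians(d)*np.array(a,float))
Z=[0,0,1];Y=[0,1,0]
def fk(q):
    R1=axis(Z,q[0]);R2=R1*axis(Y,q[1]);R3=R2*axis(Y,q[2]);R4=R3*axis(Z,q[3])*axis(Y,q[4])
    P=np.array([0,0,d1])+R1.apply([a1,ly,0])+R2.apply([a2,0,L2])+R3.apply([a3,0,L4])+R4.apply([0,0,d6])
    return P,R4*axis(Z,q[5]+180)
def ik(P,R,q0):
    def f(q):
        p,r=fk(q);return np.r_[(p-P)/5,(r.inv()*R).as_rotvec()*60]
    s=least_squares(f,np.clip(q0,LO+.1,HI-.1),bounds=(LO,HI));return s.x,np.abs(s.fun).max()
E
cat > chk.py <<'E'
from ik import *
q=np.array([1.15,27.58,86.79,-37.77,91.47,-51.99])
p,r=fk(q);print(p)
L=[("hover",(536,-172,245),-28.7,-45),("pre",(536,-173,171),-28.7,-45),("grasp",(496,-247,86),-28.7,-45),("lift",(496,-247,200),-28.7,-45)]
L+=[("mid",(420,-50,260),-20,-45),("mid2",(360,100,260),-10,-45),("app",(290,192,200),-1.1,-45),("down",(298,192,152),-1.1,-45),("push",(380,192,152),-1.1,-45),("end",(471,189,152),-1.1,-45),("lifted",(440,189,172),-1.1,-45)]
for th in range(0,111,10):
    c,s=np.cos(np.radians(th)),np.sin(np.radians(th))
    L.append((f"roll{th}",(430,131+58*c-82*s,86+58*s+82*c),-1.1,-45+th))
for n,P,y,l in L:
    q2,e=ik(P,Rt(y,l),q); print(n,np.round(P),q2.round(1),"err",round(e,3)); q=q2
E
python3 chk.py
```

```text
[ 536.50322865 -171.81856383  245.30620886]
hover [ 536 -172  245] [  1.2  27.6  86.8 -37.8  91.6 -52.2] err 0.0
pre [ 536 -173  171] [  1.1  31.5  91.9 -38.1  84.5 -46.8] err 0.0
grasp [ 496 -247   86] [ -5.9  34.4 101.8 -43.5  71.3 -42.3] err 0.0
lift [ 496 -247  200] [ -5.9  26.8  95.6 -41.2  81.5 -51.9] err 0.0
mid [420 -50 260] [ 16.7  16.5 102.4 -34.6  91.6 -44.6] err 0.0
mid2 [360 100 260] [ 37.5  15.7 103.6 -28.7  96.2 -36.3] err 0.0
app [290 192 200] [ 53.4  19.2 108.6 -24.2  91.3 -27.3] err 0.0
down [298 192 152] [ 52.7  23.1 111.1 -24.8  85.2 -25.1] err 0.0
push [380 192 152] [ 46.1  26.8 104.1 -28.8  85.9 -30.9] err 0.0
end [471 189 152] [ 39.9  31.5  95.1 -32.3  87.2 -37.3] err 0.0
lifted [440 189 172] [ 41.8  28.5  97.3 -31.2  88.7 -36.4] err 0.0
roll0 [430. 189. 168.] [ 42.5  28.2  98.6 -30.8  88.1 -35.5] err 0.0
roll10 [430. 174. 177.] [ 38.2  22.5 101.  -26.7  81.4 -40.8] err 0.0
roll20 [430. 157. 183.] [ 32.7  17.3 103.6 -21.3  74.8 -47.7] err 0.0
roll30 [430. 140. 186.] [ 25.9  13.  106.2 -14.4  68.4 -56.8] err 0.0
roll40 [430. 123. 186.] [ 17.8   9.9 108.7  -5.3  63.1 -68.6] err 0.0
roll50 [430. 105. 183.] [  8.8   8.3 111.2   5.7  59.8 -82.9] err 0.0
roll60 [430.  89. 177.] [ -0.6   8.5 113.5  17.6  59.1 -98.7] err 0.0
roll70 [430.  74. 169.] [  -9.5   10.6  115.5   28.6   61.  -114. ] err 0.0
roll80 [430.  60. 157.] [ -17.3   14.5  117.2   37.5   64.8 -127.7] err 0.0
roll90 [430.  49. 144.] [ -23.7   19.9  118.5   44.1   69.6 -139.2] err 0.0
roll100 [430.  40. 129.] [ -28.    26.1  118.6   48.1   75.  -146.6] err 1.057
roll110 [430.  34. 112.] [ -29.8   31.8  116.3   49.5   81.1 -146.6] err 5.288
```

```bash
cat > go.py <<'E'
import sys
from h import *
from workcell import sensors
def go(P,yaw,lean,n=1):
    st=sensors.state(); R=Ro.from_euler('xyz',st["ee_rot"],degrees=True)
    d=np.array(P)-st["ee_pos"]; rv=(Rt(yaw,lean)*R.inv()).as_rotvec()
    print("t",round(st["time_s"],2),"pos",st["ee_pos"].round(1),"F",st["force"].round(1),"T",st["torque"].round(2),"w",round(st["gripper_width"],1),"q",st["qpos"].round(0))
    print("total",d.round(1),rv.round(4)," per row/%d"%n,(d/n).round(2),(rv/n).round(4))
if __name__=="__main__":
    a=list(map(float,sys.argv[1:])); go(a[:3],a[3],a[4],int(a[5]) if len(a)>5 else 1)
E
python3 go.py 536 -173 171 -28.7 -45 4
```

```text
t 1.77 pos [ 536.4 -171.7  245.2] F [0.4 1.  0.4] T [ 0.36 -0.16  0.04] w 91.0 q [  1.  28.  87. -38.  91. -52.]
total [ -0.4  -1.3 -74.2] [-0.0007  0.005   0.0017]  per row/4 [ -0.09  -0.33 -18.56] [-0.0002  0.0012  0.0004]
```

>>> servo_tool(motion=[0,0,-18.5,0,0.005,0.002,100,0,-1,-18.5,0,0,0,100,0,0,-18.5,0,0,0,100,0,0,-18.5,0,0,0,100,-6.8,-12.4,-14.1,0,0,0,100,-6.8,-12.4,-14.1,0,0,0,100,-6.8,-12.4,-14.1,0,0,0,100,-6.8,-12.4,-14.1,0,0,0,100,0,0,0,0,0,0,100,0,0,0,0,0,0,100])

```text
time_s: 2.6
ee_pos: [507.8, -221.4, 117.1]
ee_rot: [179.9, 44.8, 61.1]
force: [-0.2, 0.4, 1.2]
gripper_width: 91.3
```

```bash
python3 go.py 495.5 -247 86 -28.7 -45 4
python3 - <<'E'
from h import *
from workcell import grab_frame
t=grab_frame("top");s=grab_frame("side")
cv2.imwrite("pics/t1.png",cv2.resize(np.hstack([t["image"][190:310,340:460],s["image"][220:340,290:410]])[:,:,::-1],None,fx=3.3,fy=3.3))
E
```

```text
t 2.6 pos [ 507.8 -221.4  117.1] F [-0.2  0.4  1.2] T [ 0.38 -0.21  0.05] w 91.3 q [ -3.  33.  99. -41.  76. -44.]
total [-12.3 -25.6 -31.1] [-0.0019  0.0023  0.0016]  per row/4 [-3.08 -6.41 -7.77] [-0.0005  0.0006  0.0004]
```

View pics/t1.png

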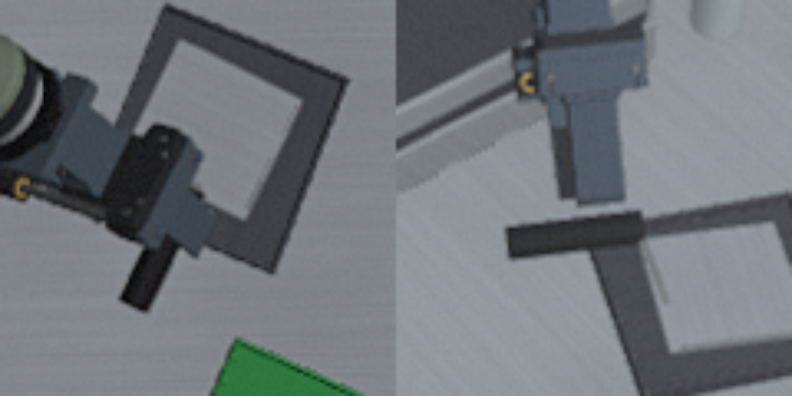

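The picture shows the jaws straddling the handle line at about two thirds of its length, as planned.

>>> servo_tool(motion=[-3.1,-6.4,-7.8,0,0,0,100,-3.1,-6.4,-7.8,0,0,0,100,-3.1,-6.4,-7.8,0,0,0,100,-3.1,-6.4,-7.8,-0.002,0.002,0.002,100,0,0,0,0,0,0,100,0,0,0,0,0,0,40], newtons=10)

```text
time_s: 3.2
ee_pos: [495.2, -247.2, 85.7]
ee_rot: [180.0, 45.0, 61.3]
force: [-0.9, -0.5, -0.3]
gripper_width: 87.2
```

>>> servo_tool(motion=[0,0,0,0,0,0,0,0,0,0,0,0,0,0,0,0,0,0,0,0,0,0,0,0,0,0,0,0,0,0,0,0,0,0,0,0,0,0,0,0,0,0])

```text
time_s: 3.7
ee_pos: [496.1, -246.7, 86.5]
ee_rot: [179.8, 45.0, 61.2]
force: [-0.1, -0.1, -0.2]
gripper_width: 47.7
```

```bash
python3 go.py 495.5 -247 86 -28.7 -45 4
```

```text
t 3.7 pos [ 496.1 -246.7   86.5] F [-0.1 -0.1 -0.2] T [ 0.32 -0.2   0.04] w 47.7 q [ -6.  34. 102. -44.  71. -42.]
total [-0.6 -0.3 -0.5] [ 0.0005  0.0026 -0.0016]  per row/4 [-0.16 -0.07 -0.13] [ 0.0001  0.0007 -0.0004]
```

>>> servo_tool(motion=[0,0,0,0,0,0,0,0,0,0,0,0,0,0,0,0,0,0,0,0,0,0,0,0,0,0,0,0,0,0,0,0,0,0,0,0,0,0,0,0,0,0])

```text
time_s: 4.2
ee_pos: [495.9, -246.8, 86.2]
ee_rot: [179.8, 45.0, 61.3]
force: [0.1, -0.8, -0.2]
gripper_width: 23.8
```

>>> servo_tool(motion=[0,0,0,0,0,0,0,0,0,0,0,0,0,0,0,0,0,0,0,0,0], newtons=60)

```text
time_s: 4.45
ee_pos: [496.0, -246.8, 86.2]
ee_rot: [179.8, 45.0, 61.3]
force: [0.4, 0.9, -1.5]
gripper_width: 23.6
```

```bash
python3 go.py 495.5 -247 86 -28.7 -45 4
```

```text
t 4.45 pos [ 496.  -246.8   86.2] F [ 0.4  0.9 -1.5] T [ 0.51 -0.21  0.04] w 23.6 q [ -6.  34. 102. -44.  71. -42.]
total [-0.5 -0.2 -0.2] [ 0.0002  0.0021 -0.0013]  per row/4 [-0.11 -0.06 -0.05] [ 0.0001  0.0005 -0.0003]
```

>>> servo_tool(motion=[0,0,6,0,0,0,0,0,0,14,0,0,0,0,0,0,20,0,0,0,0,0,0,25,0,0,0,0,0,0,25,0,0,0,0,0,0,25,0,0,0,0,0,0,20,0,0,0,0,0,0,12,0,0,0,0,0,0,4,0,0,0,0,0,0,0,0,0,0,0])

```text
time_s: 5.28
ee_pos: [496.1, -246.7, 238.3]
ee_rot: [179.7, 44.9, 61.1]
force: [0.2, 0.4, -2.5]
gripper_width: 23.3
```

```bash
python3 go.py 290 192 236 -1.1 -45 16
python3 - <<'E'
from h import *
from workcell import grab_frame
for n in("top","side"):
    f=grab_frame(n);pickle.dump(f,open(f"{n}1.pkl","wb"))
t,s=load("top",1),load("side",1)
cv2.imwrite("pics/t2.png",cv2.resize(np.hstack([t["image"][150:290,340:480],s["image"][200:340,290:430]])[:,:,::-1],None,fx=2.8,fy=2.8))
E
```

```text
t 5.28 pos [ 496.1 -246.7  238.3] F [ 0.2  0.4 -2.5] T [ 0.71 -0.23  0.02] w 23.3 q [ -6.  25.  93. -41.  85. -55.]
total [-206.1  438.7   -2.3] [-0.0008  0.0043  0.4805]  per row/16 [-12.88  27.42  -0.14] [-0.0001  0.0003  0.03  ]
```

View pics/t2.png

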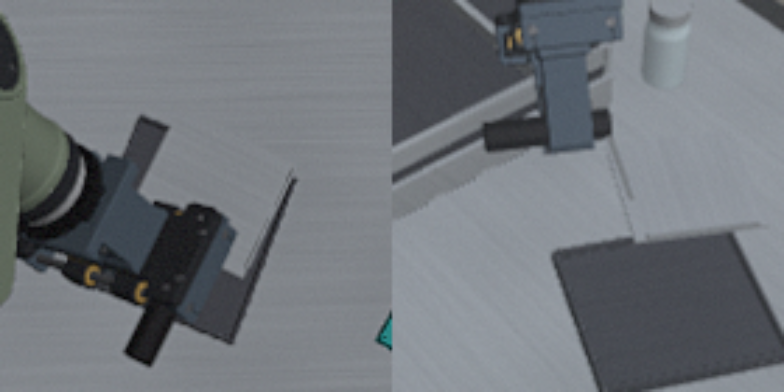

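Turner is held level and clear of the tray (wrist reads −2.5 N, its weight). Moving over to the griddle's near side.

>>> servo_tool(motion=[-13,28,0,0,0,0.03,0,-13,28,0,0,0,0.03,0,-13,28,0,0,0,0.03,0,-13,28,0,0,0,0.03,0,-13,28,0,0,0,0.03,0,-13,28,0,0,0,0.03,0,-13,28,0,0,0,0.03,0,-13,28,0,0,0,0.03,0])

```text
time_s: 6.05
ee_pos: [390.7, -21.8, 236.3]
ee_rot: [-180.0, 45.0, 75.2]
force: [0.2, 0.4, -2.6]
gripper_width: 23.4
```

>>> servo_tool(motion=[-13,28,0,0,0,0.03,0,-13,28,0,0,0,0.03,0,-13,28,0,0,0,0.03,0,-13,28,0,0,0,0.03,0,-13,28,0,0,0,0.03,0,-13,28,0,0,0,0.03,0,-13,28,0,0,0,0.03,0,-13,24,0,0,0,0.03,0,0,0,0,0,0,0,0,0,0,0,0,0,0,0])

```text
time_s: 6.88
ee_pos: [287.7, 197.9, 236.5]
ee_rot: [179.9, 45.1, 89.0]
force: [-0.1, -0.4, -1.9]
gripper_width: 23.3
```

```bash
python3 go.py 290 197 170 -1.1 -45 4;  python3 - <<'E'
from h import *
from workcell import grab_frame
for n in("top","side"):
    f=grab_frame(n);pickle.dump(f,open(f"{n}2.pkl","wb"))
t,s=load("top",2),load("side",2)
cv2.imwrite("pics/t3.png",cv2.resize(np.hstack([t["image"][190:370,160:340],s["image"][120:300,150:330]])[:,:,::-1],None,fx=2.2,fy=2.2))
E
```

```text
t 6.88 pos [287.7 197.9 236.5] F [-0.1 -0.4 -1.9] T [ 0.73  0.16 -0.04] w 23.3 q [ 54.  17. 105. -24.  96. -29.]
total [  2.3  -0.9 -66.5] [ 0.0012  0.0012 -0.0029]  per row/4 [  0.58  -0.22 -16.62] [ 0.0003  0.0003 -0.0007]
```

View pics/t3.png

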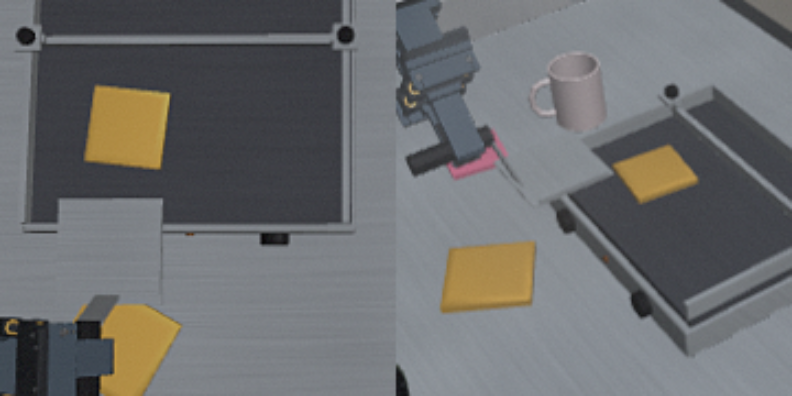

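Run:
```python
from h import *
t,s=load("top",2),load("side",2)
print(plane(t,[(186.4,280.3),(233.6,280.3)],155),"expect y 250,137 x 447.6")
g=cv2.cvtColor(t["image"],cv2.COLOR_RGB2GRAY).astype(float)
uv=[(c,272+np.argmax(np.diff(g[272:288,c]))+.5) for c in range(190,232,3)]
P=plane(t,uv,155);k=np.polyfit(P[:,1],P[:,0],1);print("tip edge yaw",np.degrees(np.arctan(-k[0])),P[:,0].mean(),P[:,0].std())
# flatness by depth plane fit
pts=[(u,v) for u in range(192,228,3) for v in range(284,318,3)]
D=dep(t,pts);D=D[np.abs(D[:,2]-157)<15];A=np.c_[D[:,:2]-D[:,:2].mean(0),np.ones(len(D))];print(len(D),np.linalg.lstsq(A,D[:,2],rcond=None)[0],D.mean(0))
```

```text
[[447.86284237 249.07418976 155.        ]
 [446.0940595  136.47875233 155.        ]] expect y 250,137 x 447.6
tip edge yaw -0.9030574444840601 448.9033897478103 0.4548713458358845
142 [-9.13134219e-03  3.35607970e-03  1.56267878e+02] [399.80881375 195.80694017 156.26787818]
```

>>> servo_tool(motion=[2.5,0,-16,0,0,-0.003,0,3,-0.5,-16,0,0,0,0,3,0,-16,0,0,0,0,3,-0.5,-14,0,0,0,0,3,0,-10,0,0,0,0,0,0,-5,0,0,0,0,0,0,-2,0,0,0,0,0,0,0,0,0,0,0])

```text
time_s: 7.65
ee_pos: [302.6, 195.8, 158.4]
ee_rot: [179.8, 45.0, 88.6]
force: [-0.1, -0.1, -2.3]
gripper_width: 23.4
```

```bash
python3 go.py 302 197 152 -1.1 -45 4
```

```text
t 7.65 pos [302.6 195.8 158.4] F [-0.1 -0.1 -2.3] T [ 0.72  0.09 -0.02] w 23.4 q [ 53.  23. 110. -25.  86. -26.]
total [-0.6  1.2 -6.4] [-0.      0.0019  0.0042]  per row/4 [-0.15  0.3  -1.59] [-0.      0.0005  0.001 ]
```

>>> servo_tool(motion=[0,0.5,-2,0,0.001,0.004,0,0,0.5,-2,0,0.001,0,0,0,0,-1,0,0,0,0,0,0,0,0,0,0,0])

```text
time_s: 7.98
ee_pos: [302.5, 197.3, 153.4]
ee_rot: [180.0, 44.9, 88.9]
force: [0.1, -0.7, -1.7]
gripper_width: 23.6
```

>>> servo_tool(motion=[0,0,-1,0,0,0,0,0,0,0,0,0,0,0])

```text
time_s: 8.15
ee_pos: [302.5, 197.2, 152.4]
ee_rot: [180.0, 45.0, 88.9]
force: [0.5, -0.1, -2.2]
gripper_width: 23.9
```

>>> servo_tool(motion=[0,0,-0.7,0,0,0,0,0,0,0,0,0,0,0])

```text
time_s: 8.32
ee_pos: [302.4, 197.1, 151.9]
ee_rot: [180.0, 45.0, 88.9]
force: [-0.8, 0.7, 0.6]
gripper_width: 23.2
```

>>> servo_tool(motion=[0,0,-0.5,0,0,0,0,3,0,0,0,0,0,0,5,-0.1,0,0,0,0,0,5,-0.1,0,0,0,0,0,5,-0.1,0,0,0,0,0])

```text
time_s: 8.73
ee_pos: [320.6, 196.4, 151.7]
ee_rot: [-180.0, 45.1, 88.9]
force: [-5.0, 0.0, 6.2]
gripper_width: 23.5
```

>>> servo_tool(motion=[4,-0.1,0,0,0,0,0,4,-0.1,0,0,0,0,0,4,-0.1,0,0,0,0,0,4,-0.1,0,0,0,0,0,4,-0.1,0,0,0,0,0])

```text
time_s: 9.15
ee_pos: [339.8, 195.4, 152.1]
ee_rot: [-179.9, 45.1, 88.9]
force: [-7.4, 0.3, 8.4]
gripper_width: 23.7
```

>>> servo_tool(motion=[4,-0.1,0,0,0,0,0,4,-0.1,0,0,0,0,0,4,-0.1,0,0,0,0,0])

```text
time_s: 9.4
ee_pos: [351.7, 195.0, 152.2]
ee_rot: [-179.8, 45.2, 88.9]
force: [-7.4, 0.3, 9.6]
gripper_width: 23.6
```

```bash
python3 go.py 471 194 152 -1.1 -45 4;python3 - <<'E'
from h import *
from workcell import grab_frame
for n in("top","side"):
    f=grab_frame(n);pickle.dump(f,open(f"{n}3.pkl","wb"))
t,s=load("top",3),load("side",3)
cv2.imwrite("pics/t4.png",cv2.resize(np.hstack([t["image"][190:330,160:300],s["image"][140:280,190:330]])[:,:,::-1],None,fx=2.8,fy=2.8))
E
```

```text
t 9.4 pos [351.7 195.  152.2] F [-7.4  0.3  9.6] T [-0.41  0.85 -0.78] w 23.6 q [ 48.  26. 106. -27.  86. -29.]
total [119.3  -1.   -0.2] [ 0.0026 -0.0022  0.0019]  per row/4 [29.83 -0.26 -0.05] [ 0.0007 -0.0006  0.0005]
```

View pics/t4.png

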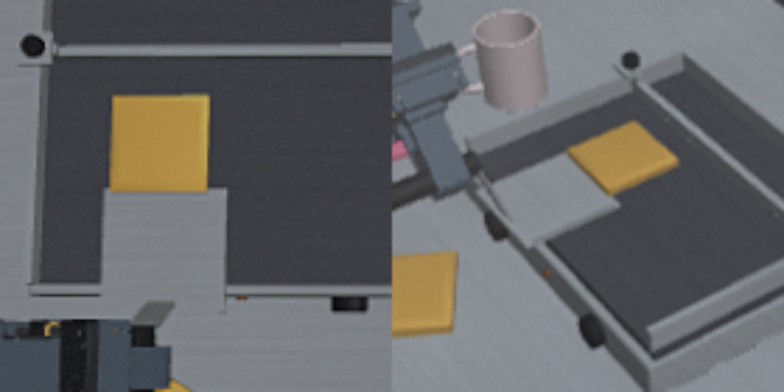

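The picture shows the slab already squared by the blade (top crop: slab cols 112–209 on blade 104–226), so it lies a few mm left of centre. I'll back off slightly, shift 4 mm left, ease the pressing, then push on.

>>> servo_tool(motion=[-3,0,0.5,0,0,0,0,-3,2,0.5,0,0,0,0,0,2,0,0,0,0,0,0,0,0,0,0,0,0])

```text
time_s: 9.83
ee_pos: [346.7, 200.3, 152.1]
ee_rot: [180.0, 45.0, 88.9]
force: [0.8, -1.4, 1.6]
gripper_width: 23.5
```

>>> servo_tool(motion=[3,0,0,0,0,0,0,4,-0.1,0,0,0,0,0,4,-0.1,0,0,0,0,0,4,-0.1,0,0,0,0,0])

```text
time_s: 10.17
ee_pos: [361.4, 199.7, 152.2]
ee_rot: [-179.9, 45.0, 89.0]
force: [-4.3, 0.5, 2.8]
gripper_width: 23.6
```

>>> servo_tool(motion=[4,-0.1,0,0,0,0,0,4,-0.1,0,0,0,0,0,4,-0.1,0,0,0,0,0,3,0,0,0,0,0,0])

```text
time_s: 10.5
ee_pos: [376.8, 199.3, 152.2]
ee_rot: [-180.0, 45.0, 88.9]
force: [-4.5, 0.1, 2.9]
gripper_width: 23.5
```

>>> servo_tool(motion=[2,0,0,0,0,0,0,2,0,0,0,0,0,0,2,0,0,0,0,0,0,2,0,0,0,0,0,0])

```text
time_s: 10.83
ee_pos: [384.6, 199.4, 152.2]
ee_rot: [180.0, 45.0, 88.9]
force: [-4.5, -0.5, 4.2]
gripper_width: 23.3
```

>>> servo_tool(motion=[2,0,0,0,0,0,0,2,0,0,0,0,0,0,2,0,0,0,0,0,0])

```text
time_s: 11.08
ee_pos: [390.3, 199.4, 152.2]
ee_rot: [-180.0, 45.0, 88.9]
force: [-5.9, 0.0, 4.8]
gripper_width: 23.5
```

>>> servo_tool(motion=[1.5,0,0,0,0,0,0,1.5,0,0,0,0,0,0,1.5,0,0,0,0,0,0])

```text
time_s: 11.33
ee_pos: [394.9, 199.4, 152.2]
ee_rot: [-180.0, 45.0, 88.9]
force: [-4.6, -0.3, 3.9]
gripper_width: 23.5
```

>>> servo_tool(motion=[1.5,0,0,0,0,0,0,1.5,0,0,0,0,0,0])

```text
time_s: 11.5
ee_pos: [398.0, 199.4, 152.2]
ee_rot: [-180.0, 45.0, 88.9]
force: [-4.8, 0.2, 4.6]
gripper_width: 23.9
```

>>> servo_tool(motion=[1.5,0,0,0,0,0,0,1.5,0,0,0,0,0,0])

```text
time_s: 11.67
ee_pos: [401.0, 199.4, 152.3]
ee_rot: [-180.0, 45.0, 88.9]
force: [-5.1, 0.1, 3.8]
gripper_width: 23.8
```

>>> servo_tool(motion=[1.5,0,0,0,0,0,0,1.5,0,0,0,0,0,0])

```text
time_s: 11.83
ee_pos: [403.9, 199.4, 152.2]
ee_rot: [-180.0, 45.0, 88.9]
force: [-5.0, -0.6, 3.8]
gripper_width: 23.6
```

Run:
```python
from h import *
from workcell import grab_frame
for n in("top","side"):
    f=grab_frame(n);pickle.dump(f,open(f"{n}4.pkl","wb"))
t,s=load("top",4),load("side",4)
cv2.imwrite("pics/t5.png",cv2.resize(np.hstack([t["image"][190:330,160:300],s["image"][140:280,190:330]])[:,:,::-1],None,fx=2.8,fy=2.8))
```

```text
(no output)
```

View pics/t5.png

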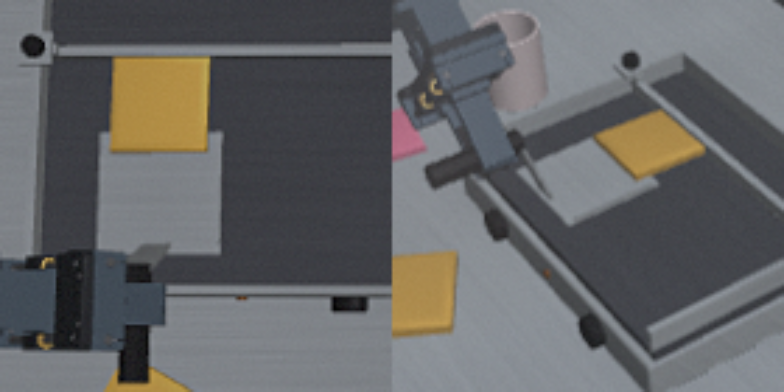

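The blade is already sliding under the slab (slab against the bar at row ~57, blade front at row ~132 of the crop), roughly centred. Continue.

>>> servo_tool(motion=[3,-0.1,0,0,0,0,0,3,0,0,0,0,0,0,3,-0.1,0,0,0,0,0,3,0,0,0,0,0,0,3,-0.1,0,0,0,0,0])

```text
time_s: 12.35
ee_pos: [418.8, 199.1, 152.2]
ee_rot: [-180.0, 45.0, 88.9]
force: [-6.0, 0.2, 4.7]
gripper_width: 23.8
```

>>> servo_tool(motion=[3,-0.1,0,0,0,0,0,3,0,0,0,0,0,0,3,-0.1,0,0,0,0,0,3,0,0,0,0,0,0,3,-0.1,0,0,0,0,0])

```text
time_s: 12.77
ee_pos: [433.5, 198.7, 152.2]
ee_rot: [-179.9, 45.0, 88.9]
force: [-6.9, 0.7, 4.8]
gripper_width: 23.6
```

>>> servo_tool(motion=[3,-0.1,0,0,0,0,0,3,0,0,0,0,0,0,3,-0.1,0,0,0,0,0,3,0,0,0,0,0,0])

```text
time_s: 13.1
ee_pos: [445.0, 198.4, 152.3]
ee_rot: [-179.8, 45.0, 89.0]
force: [-8.2, 0.4, 4.7]
gripper_width: 23.2
```

>>> servo_tool(motion=[2,-0.1,0,0,0,0,0,2,0,0,0,0,0,0,2,0,0,0,0,0,0,1,0,0,0,0,0,0])

```text
time_s: 13.43
ee_pos: [452.8, 198.5, 152.2]
ee_rot: [-180.0, 45.0, 88.9]
force: [-6.0, -0.0, 4.0]
gripper_width: 23.4
```

>>> servo_tool(motion=[2,0,0,0,0,0,0,2,0,0,0,0,0,0,2,0,0,0,0,0,0,2,-0.1,0,0,0,0,0])

```text
time_s: 13.77
ee_pos: [460.7, 198.4, 152.3]
ee_rot: [-180.0, 45.0, 88.9]
force: [-6.4, -0.1, 4.2]
gripper_width: 23.8
```

>>> servo_tool(motion=[1.5,0,0,0,0,0,0,1.5,0,0,0,0,0,0,1.5,0,0,0,0,0,0])

```text
time_s: 14.02
ee_pos: [465.2, 198.3, 152.2]
ee_rot: [-180.0, 45.0, 88.9]
force: [-5.4, -0.5, 3.6]
gripper_width: 23.6
```

>>> servo_tool(motion=[1,0,0,0,0,0,0,1,0,0,0,0,0,0])

```text
time_s: 14.18
ee_pos: [467.2, 198.3, 152.2]
ee_rot: [-180.0, 45.0, 88.9]
force: [-6.0, -0.0, 4.5]
gripper_width: 23.7
```

>>> servo_tool(motion=[1,0,0,0,0,0,0,1,0,0,0,0,0,0])

```text
time_s: 14.35
ee_pos: [469.2, 198.4, 152.2]
ee_rot: [-180.0, 45.0, 88.9]
force: [-6.0, -0.2, 4.0]
gripper_width: 23.5
```

Tip is near x = 629. One-millimetre steps now, watching the force.

>>> servo_tool(motion=[1,0,0,0,0,0,0,0.6,0,0,0,0,0,0])

```text
time_s: 14.52
ee_pos: [470.8, 198.3, 152.3]
ee_rot: [-180.0, 45.0, 88.9]
force: [-5.0, 0.4, 5.0]
gripper_width: 23.7
```

>>> servo_tool(motion=[0.8,0,0,0,0,0,0,0.4,0,0,0,0,0,0])

```text
time_s: 14.68
ee_pos: [472.0, 198.3, 152.3]
ee_rot: [-180.0, 45.0, 88.9]
force: [-5.2, 0.1, 4.4]
gripper_width: 23.3
```

>>> servo_tool(motion=[0.8,0,0,0,0,0,0,0.2,0,0,0,0,0,0])

```text
time_s: 14.85
ee_pos: [472.3, 198.3, 152.3]
ee_rot: [-179.9, 45.0, 89.0]
force: [-7.7, 0.4, 4.9]
gripper_width: 23.4
```

```bash
cat > snap.py <<'E'
import sys
from h import *
from workcell import grab_frame
i=sys.argv[1]
for n in("top","side"):
    f=grab_frame(n);pickle.dump(f,open(f"{n}{i}.pkl","wb"))
t,s=load("top",i),load("side",i)
cv2.imwrite(f"pics/s{i}.png",cv2.resize(np.hstack([t["image"][190:330,160:300],s["image"][140:280,190:330]])[:,:,::-1],None,fx=2.8,fy=2.8))
E
python3 snap.py 5
```

```text
(no output)
```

View pics/s5.png

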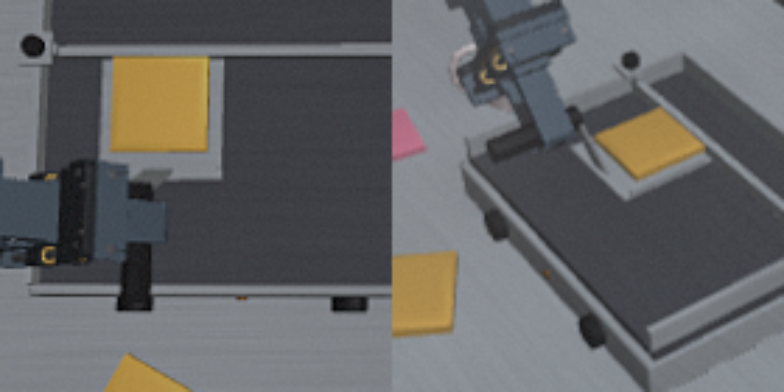

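The blade stalled with the push rising to 7.7 N: it has met the bar, with the whole slab on it (blade rows 57–180, slab 57–152 in the crop). Lift gently.

>>> servo_tool(motion=[-0.8,0,1,0,0,0,0,0,0,1.5,0,0,0,0,0,0,2.5,0,0,0,0,0,0,3,0,0,0,0,0,0,3.5,0,0,0,0,0,0,3.5,0,0,0,0,0,0,3,0,0,0,0,0,0,2.5,0,0,0,0,0,0,2,0,0,0,0,0,0,1,0,0,0,0])

```text
time_s: 15.78
ee_pos: [472.9, 198.6, 176.2]
ee_rot: [179.9, 44.9, 88.9]
force: [-0.0, 0.3, -3.9]
gripper_width: 23.5
```

>>> servo_tool(motion=[0,0,0,0,0,0,0,0,0,0,0,0,0,0])

```text
time_s: 15.95
ee_pos: [472.6, 198.5, 175.7]
ee_rot: [180.0, 45.0, 88.9]
force: [0.3, -0.2, -3.2]
gripper_width: 23.8
```

```bash
python3 go.py 430 198 175 -1.1 -45 4;python3 snap.py 6
```

```text
t 15.95 pos [472.6 198.5 175.7] F [ 0.3 -0.2 -3.2] T [0.86 0.31 0.06] w 23.8 q [ 41.  31.  93. -32.  90. -39.]
total [-42.6  -0.5  -0.7] [-0.0008  0.0006 -0.0008]  per row/4 [-10.65  -0.13  -0.18] [-0.0002  0.0001 -0.0002]
```

View pics/s6.png

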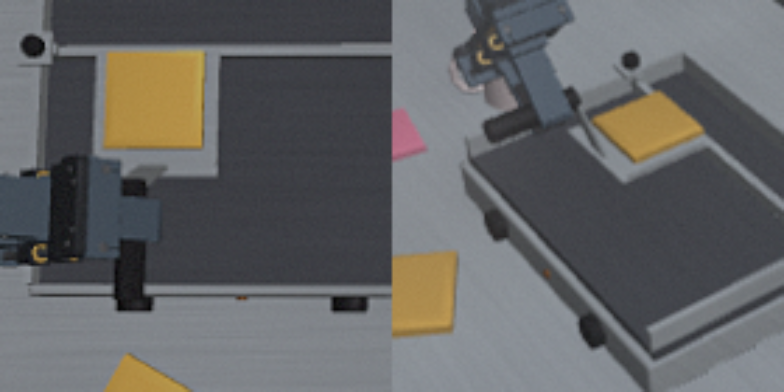

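```bash
cat > flip.py <<'E'
from ik import *
import sys
yaw,gx,gy,lipz,end,step=map(float,sys.argv[1:7])
qs=np.array([41,31,93,-32,90,-39.])
off=np.array([0,-58,-82.])
G0=np.array([gx,gy,lipz+82]);Rz=Ro.from_euler('z',yaw,degrees=True)
Lp=G0+Rz.apply(off)
print("lip pt",Lp,"lip tip end",Lp+Rz.apply([160,0,0]),"axis",Rz.apply([1,0,0]).round(4))
prev=G0;q=qs;th=0
ths=list(np.arange(0,end+.1,step))
for th in ths:
    G=Lp-(Rz*Ro.from_euler('x',th,degrees=True)).apply(off)
    q2,e=ik(G,Rt(yaw,-45+th),q)
    lean=np.radians(-45+th); lowz=G[2]+60*np.cos(lean)-89*abs(np.sin(lean))
    print(round(th,1),"G",G.round(1),"d",(G-prev).round(1),"q",q2.round(0),"dq/s",((q2-q)*12).round(0),"err",round(e,2),"body low z",round(lowz))
    q=q2;prev=G
E
python3 flip.py -15 425 198 84 100 5
```

```text
lip pt [409.98849538 141.97630208  84.        ] lip tip end [564.53662759 100.56525486  84.        ] axis [ 0.9659 -0.2588  0.    ]
0.0 G [425. 198. 166.] d [0. 0. 0.] q [ 40.  31.  93. -24.  94. -29.] dq/s [-17.   2.   4.  93.  52. 125.] err 0.0 body low z 145
5.0 G [423.1 190.9 170.7] d [-1.9 -7.1  4.7] q [ 38.  28.  95. -23.  91. -30.] dq/s [-18. -38.  23.  19. -44. -19.] err 0.0 body low z 159
10.0 G [421.1 183.4 174.8] d [-2.  -7.5  4.1] q [ 36.  25.  97. -21.  87. -32.] dq/s [-21. -37.  24.  20. -45. -22.] err 0.0 body low z 173
15.0 G [419.  175.6 178.2] d [-2.1 -7.8  3.4] q [ 34.  22.  99. -19.  83. -34.] dq/s [-24. -36.  25.  22. -46. -26.] err 0.0 body low z 186
20.0 G [416.8 167.5 180.9] d [-2.2 -8.1  2.7] q [ 32.  19. 101. -17.  79. -37.] dq/s [-27. -35.  25.  25. -47. -31.] err 0.0 body low z 198
25.0 G [414.6 159.3 182.8] d [-2.2 -8.3  1.9] q [ 30.  16. 103. -15.  75. -40.] dq/s [-31. -33.  26.  29. -47. -37.] err 0.0 body low z 209
30.0 G [412.4 150.9 184. ] d [-2.2 -8.4  1.2] q [ 27.  14. 106. -12.  71. -44.] dq/s [-35. -31.  26.  34. -47. -44.] err 0.0 body low z 219
[... 1339 characters left out ...]
.9] q [ -18.    8.  127.   43.   56. -122.] dq/s [ -57.   22.   22.   68.   21. -110.] err 0.0 body low z 153
85.0 G [390.2  68.  148.9] d [-1.5 -5.7 -6.4] q [ -23.   10.  129.   48.   59. -130.] dq/s [ -53.   29.   20.   58.   27. -103.] err 0.0 body low z 138
90.0 G [388.8  62.8 142. ] d [-1.4 -5.2 -6.9] q [ -27.   13.  130.   52.   61. -138.] dq/s [-48.  36.  18.  48.  30. -96.] err 0.0 body low z 121
95.0 G [387.5  58.2 134.6] d [-1.2 -4.6 -7.4] q [ -30.   17.  132.   56.   64. -146.] dq/s [-43.  43.  16.  39.  32. -89.] err 0.0 body low z 105
100.0 G [386.5  54.2 126.9] d [-1.1 -3.9 -7.8] q [ -32.   19.  131.   56.   67. -147.] dq/s [-19.  30.  -8.   4.  36. -10.] err 1.89 body low z 88
```

```bash
for a in "-15 450 198 84" "-25 450 198 84" "-25 450 230 84" "-35 450 210 84" "-15 450 170 84" "-30 450 180 84"; do echo "== $a"; python3 flip.py $a 105 5 | grep -E "^(0.0|70.0|90.0|95.0|100.0|105.0)"|sed 's/ d .* q / q /'; done
```

```text
== -15 450 198 84
0.0 G [450. 198. 166.] q [ 38.  33.  90. -25.  95. -30.] dq/s [-33.  20. -31.  82.  61. 105.] err 0.0 body low z 145
70.0 G [420.2  86.7 166.5] q [  -8.    7.  121.   31.   54. -102.] dq/s [ -57.    7.   24.   81.    2. -113.] err 0.0 body low z 183
90.0 G [413.8  62.8 142. ] q [ -25.   15.  128.   53.   61. -137.] dq/s [-45.  34.  18.  51.  30. -94.] err 0.0 body low z 121
95.0 G [412.5  58.2 134.6] q [ -28.   18.  129.   56.   64. -144.] dq/s [-40.  40.  16.  41.  33. -87.] err 0.0 body low z 105
100.0 G [411.5  54.2 126.9] q [ -30.   21.  129.   57.   67. -147.] dq/s [-24.  34.  -2.  14.  36. -32.] err 1.27 body low z 88
105.0 G [410.6  51.  118.8] q [ -32.   24.  128.   58.   70. -147.] dq/s [-15.  30. -12.   1.  37.   0.] err 3.34 body low z 72
== -25 450 198 84
0.0 G [450. 198. 166.] q [ 35.  34.  87. -21.  99. -25.] dq/s [-67.  40. -70. 136. 107. 165.] err 0.0 body low z 145
70.0 G [401.3  93.6 166.5] q [ -6.   3. 125.  32.  48. -93.] dq/s [ -60.    0.   33.   95.   -9. -130.] err 0.0 body low z 183
90.0 G [390.8  71.1 142. ] q [ -26.   10.  135.   60.   55. 
[... 2909 characters left out ...]
38.  -67.  153.  114.  188.] err 0.0 body low z 145
70.0 G [392.4  80.2 166.5] q [ -8.   1. 127.  33.  47. -90.] dq/s [ -62.   -2.   35.   99.  -12. -136.] err 0.0 body low z 183
90.0 G [380.   58.8 142. ] q [ -29.    8.  138.   61.   54. -136.] dq/s [ -59.   36.   30.   69.   35. -130.] err 0.0 body low z 121
95.0 G [377.6  54.6 134.6] q [ -33.   12.  140.   66.   57. -146.] dq/s [ -54.   46.   27.   54.   39. -121.] err 0.0 body low z 105
100.0 G [375.6  51.1 126.9] q [ -35.   14.  139.   66.   60. -147.] dq/s [-24.  23.  -7.  -5.  38.  -6.] err 2.52 body low z 88
105.0 G [373.9  48.2 118.8] q [ -37.   16.  138.   65.   63. -147.] dq/s [-20.  24.  -9.  -6.  36.   0.] err 5.13 body low z 72
```

```bash
for a in "-1.1 445 198 84" "10 445 198 84" "-8 448 198 84" ; do echo "== $a"; python3 flip.py $a 105 5 | grep -E "^(0.0|70.0|90.0|95.0|100.0|105.0)"|sed 's/ d .* q / q /'; done; python3 flip.py -8 448 198 84 96 4.8
```

```text
== -1.1 445 198 84
0.0 G [445. 198. 166.] q [ 42.  30.  96. -31.  89. -36.] dq/s [ 14. -16.  39.  12. -15.  34.] err 0.0 body low z 145
70.0 G [442.8  82.8 166.5] q [  -8.   12.  114.   29.   60. -113.] dq/s [-51.  14.  13.  65.  14. -90.] err 0.0 body low z 183
90.0 G [442.3  58.  142. ] q [ -22.   21.  118.   45.   69. -138.] dq/s [-36.  33.   8.  38.  30. -67.] err 0.0 body low z 121
95.0 G [442.2  53.3 134.6] q [ -25.   24.  118.   48.   72. -143.] dq/s [-32.  37.   6.  32.  31. -62.] err 0.0 body low z 105
100.0 G [442.1  49.2 126.9] q [ -27.   27.  118.   49.   74. -147.] dq/s [-23.  37.  -2.  21.  34. -38.] err 0.7 body low z 88
105.0 G [442.1  45.8 118.8] q [ -28.   30.  117.   50.   78. -147.] dq/s [-12.  33. -14.   8.  38.   0.] err 2.76 body low z 72
== 10 445 198 84
0.0 G [445. 198. 166.] q [ 45.  27. 101. -36.  83. -41.] dq/s [ 45. -46.  95. -46. -82. -20.] err 0.0 body low z 145
70.0 G [465.   84.5 166.5] q [  -7.   16.  109.   26.   66. -120.] dq/s [-45.  19.   3.  55.  22. -73.] err 0.0 body low z 183
90.0 G [469.3  60.1 142. ] q [ -19.   25.  109.   40.   75. -140.] 
[... 3620 characters left out ...]
[-0.9 -6.5 -5.3] q [ -14.   11.  119.   38.   59. -119.] dq/s [-49.  18.  16.  62.  18. -92.] err 0.0 body low z 163
81.6 G [429.8  68.6 153.4] d [-0.8 -6.  -5.8] q [ -18.   13.  121.   42.   61. -126.] dq/s [-46.  24.  15.  55.  23. -86.] err 0.0 body low z 148
86.4 G [429.   63.1 147. ] d [-0.8 -5.5 -6.3] q [ -21.   16.  122.   46.   63. -133.] dq/s [-42.  29.  13.  47.  27. -81.] err 0.0 body low z 133
91.2 G [428.3  58.2 140.3] d [-0.7 -5.  -6.8] q [ -24.   19.  123.   49.   66. -139.] dq/s [-37.  33.  12.  40.  29. -75.] err 0.0 body low z 118
96.0 G [427.7  53.8 133.1] d [-0.6 -4.4 -7.2] q [ -27.   22.  124.   52.   68. -145.] dq/s [-33.  38.  10.  33.  31. -69.] err 0.0 body low z 102
```

Slab rides on the blade (−3.4 N, clear of the plate, row offsets consistent). Draw back 32 mm from the bar, low, then flip about the lip.

>>> servo_tool(motion=[-1,0,0,0,0,0,0,-2.5,0,-1,0,0,0,0,-4,0.1,-1.5,0,0,0,0,-5,0.1,-1.5,0,0,0,0,-5.5,0.1,-1.5,0,0,0,0,-5.5,0.1,-1.5,0,0,0,0,-4.5,0.1,-1.5,0,0,0,0,-3,0,-1,0,0,0,0,-1.5,0,0,0,0,0,0,0,0,0,0,0,0,0])

```text
time_s: 16.88
ee_pos: [439.7, 199.0, 166.2]
ee_rot: [180.0, 45.0, 88.9]
force: [-0.3, -0.5, -3.7]
gripper_width: 23.6
```

```bash
python3 go.py 440 199 166 -1.1 -45;python3 snap.py 7; python3 flip.py -1.1 440 199 84 97.5 5 | sed 's/ q .*//'
```

```text
t 16.88 pos [439.7 199.  166.2] F [-0.3 -0.5 -3.7] T [0.9  0.32 0.05] w 23.6 q [ 43.  29.  97. -31.  89. -36.]
total [ 0.3 -0.  -0.2] [-0.0006  0.0002 -0.001 ]  per row/1 [ 0.27 -0.02 -0.24] [-0.0006  0.0002 -0.001 ]
lip pt [438.88654834 141.0106887   84.        ] lip tip end [598.85706228 137.93909791  84.        ] axis [ 0.9998 -0.0192  0.    ]
0.0 G [440. 199. 166.] d [0. 0. 0.]
5.0 G [439.9 191.6 170.7] d [-0.1 -7.4  4.7]
10.0 G [439.7 183.9 174.8] d [-0.1 -7.8  4.1]
15.0 G [439.6 175.8 178.2] d [-0.2 -8.1  3.4]
20.0 G [439.4 167.5 180.9] d [-0.2 -8.3  2.7]
25.0 G [439.2 158.9 182.8] d [-0.2 -8.5  1.9]
30.0 G [439.1 150.2 184. ] d [-0.2 -8.7  1.2]
35.0 G [438.9 141.5 184.4] d [-0.2 -8.8  0.4]
40.0 G [438.7 132.7 184.1] d [-0.2 -8.8 -0.3]
45.0 G [438.6 124.  183. ] d [-0.2 -8.7 -1.1]
50.0 G [438.4 115.5 181.1] d [-0.2 -8.6 -1.9]
55.0 G [438.2 107.1 178.5] d [-0.2 -8.4 -2.6]
60.0 G [438.1  99.  175.2] d [-0.2 -8.1 -3.3]
65.0 G [437.9  91.2 171.2] d [-0.1 -7.8 -4. ]
70.0 G [437.8  83.8 166.5] d [-0.1 -7.4 -4.7]
75.0 G [437.7  76.8 161.2] d [-0.1 -7.  -5.3]
80.0 G [437.5  70.3 155.4] d [-0.1 -6.5 -5.9]
85.0 G [437.4  64.4 148.9] d [-0.1 -5.9 -6.4]
90.0 G [437.3  59.  142. ] d [-0.1 -5.4 -6.9]
95.0 G [437.2  54.3 134.6] d [-0.1 -4.7 -7.4]
```

View pics/s7.png

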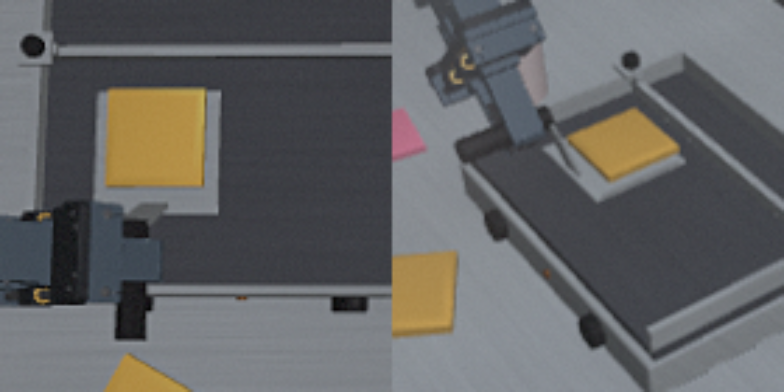

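>>> servo_tool(motion=[-0.1,-7.4,4.7,0.0873,-0.0017,0,0,-0.1,-7.8,4.1,0.0873,-0.0017,0,0,-0.2,-8.1,3.4,0.0873,-0.0017,0,0,-0.2,-8.3,2.7,0.0873,-0.0017,0,0,-0.2,-8.5,1.9,0.0873,-0.0017,0,0,-0.2,-8.7,1.2,0.0873,-0.0017,0,0,-0.2,-8.8,0.4,0.0873,-0.0017,0,0,-0.2,-8.8,-0.3,0.0873,-0.0017,0,0,-0.2,-8.7,-1.1,0.0873,-0.0017,0,0,-0.2,-8.6,-1.9,0.0873,-0.0017,0,0])

```text
time_s: 17.82
ee_pos: [437.6, 114.1, 182.0]
ee_rot: [179.9, -5.2, 89.0]
force: [0.6, -0.2, -4.0]
gripper_width: 23.4
```

>>> servo_tool(motion=[-0.2,-8.4,-2.6,0.0873,-0.0017,0,0,-0.2,-8.1,-3.3,0.0873,-0.0017,0,0,-0.1,-7.8,-4,0.0873,-0.0017,0,0,-0.1,-7.4,-4.7,0.0873,-0.0017,0,0,-0.1,-7,-5.3,0.0873,-0.0017,0,0,-0.1,-6.5,-5.9,0.0873,-0.0017,0,0,-0.1,-5.9,-6.4,0.0873,-0.0017,0,0,-0.1,-5.4,-6.9,0.0873,-0.0017,0,0,-0.1,-4.7,-7.4,0.0873,-0.0017,0,0,0,0,0,0,0,0,0])

```text
time_s: 18.65
ee_pos: [436.3, 51.4, 131.5]
ee_rot: [-179.5, -50.1, 88.3]
force: [0.1, 0.3, -2.4]
gripper_width: 23.8
```

>>> servo_tool(motion=[0,0,0,0,0,0,0,0,0,0,0,0,0,0,0,0,0,0,0,0,0])

```text
time_s: 18.9
ee_pos: [437.3, 54.6, 135.9]
ee_rot: [179.7, -50.0, 89.2]
force: [0.4, -0.1, -2.3]
gripper_width: 23.0
```

```bash
python3 go.py 437 54 134.6 -1.1 50;python3 snap.py 8
```

```text
t 18.9 pos [437.3  54.6 135.9] F [ 0.4 -0.1 -2.3] T [-0.87  0.2   0.02] w 23.0 q [ -25.   23.  119.   48.   71. -144.]
total [-0.3 -0.6 -1.3] [ 0.0007  0.0032 -0.0013]  per row/1 [-0.27 -0.57 -1.27] [ 0.0007  0.0032 -0.0013]
```

View pics/s8.png

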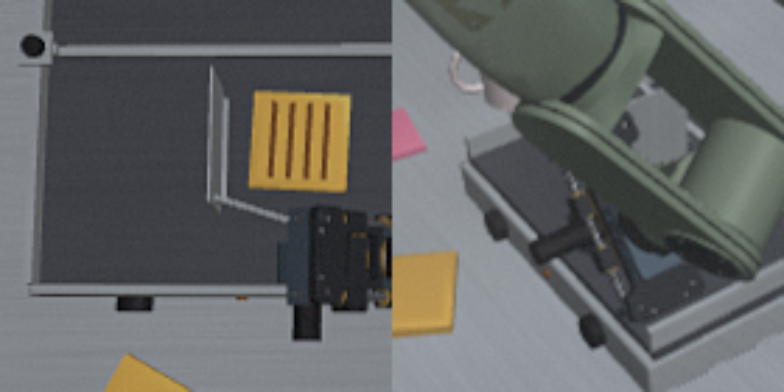

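The slab lies striped side up at crop (250–350, 92–192), clear of the lip (col ~225). Raise the turner straight up, then plan the way back.

>>> servo_tool(motion=[0,1,3,0,0,0,0,0,1,6,0,0,0,0,0,0,10,0,0,0,0,-1,0,14,0,0,0,0,-1,0,16,0,0,0,0,-2,0,18,0,0,0,0,-2,0,18,0,0,0,0,-2,0,14,0,0,0,0,0,0,8,0,0,0,0,0,0,0,0,0,0,0])

```text
time_s: 19.83
ee_pos: [429.5, 56.0, 243.8]
ee_rot: [179.6, -50.0, 89.2]
force: [0.3, 0.5, -2.9]
gripper_width: 23.5
```

```bash
python3 go.py 496 -247 240 -28.7 -45;python3 snap.py 9
python3 - <<'E'
from ik import *
q=np.array([-25,23,119,48,71,-144.])
P0=np.array([429,57,241.]);P1=np.array([496,-247,240.]);n=28
pq=None
for i in range(n+1):
    a=i/n; b=min(1,i/20)
    q2,e=ik(P0+(P1-P0)*a,Rt(-1.1-27.6*a,50-95*b),q)
    print(i,q2.round(0),((q2-q)*12).round(0),round(e,2)); q=q2
E
```

```text
t 19.83 pos [429.5  56.  243.8] F [ 0.3  0.5 -2.9] T [-0.91  0.12 -0.02] w 23.5 q [ -25.   14.  112.   45.   82. -132.]
total [  66.5 -303.    -3.8] [-1.6141  0.4337 -0.3692]  per row/1 [  66.49 -303.05   -3.78] [-1.6141  0.4337 -0.3692]
0 [ -25.   14.  113.   45.   82. -132.] [  -0. -107.  -75.  -36.  134.  140.] 0.0
1 [ -24.   12.  112.   42.   80. -129.] [  9. -19. -13. -37. -25.  42.] 0.0
2 [ -23.   11.  111.   39.   78. -125.] [ 11. -17. -13. -40. -24.  44.] 0.0
3 [ -22.   10.  109.   35.   76. -121.] [ 14. -15. -13. -44. -23.  46.] 0.0
4 [ -21.    9.  108.   31.   74. -117.] [ 17. -12. -12. -47. -21.  49.] 0.0
5 [ -19.    8.  108.   27.   73. -113.] [ 19. -10. -12. -50. -19.  51.] 0.0
6 [ -17.    7.  107.   22.   72. -109.] [ 21.  -7. -11. -53. -16.  53.] 0.0
7 [ -16.    7.  106.   18.   71. -104.] [ 22.  -5. -10. -56. -13.  55.] 0.0
8 [-14.   7. 105.  13.  70. -99.] [ 23.  -2. -10. -59.  -9.  57.] 0.0
9 [-12.   7. 104.   8.  69. -94.] [ 24.   1.  -9. -60.  -5.  58.] 0.0
10 [-10.   7. 104.   3.  69. -90.] [ 24.   4.  -8. -61.  -0.  58.] 0.0
11 [ -8.   8. 103.  -2.  70. -85.] [ 
[... 540 characters left out ...]
 19.  99. -37.  82. -55.] [  9.  23.  -4. -43.  26.  34.] 0.0
20 [  4.  21.  99. -40.  84. -52.] [  6.  24.  -4. -40.  27.  31.] 0.0
21 [  3.  21.  99. -40.  84. -53.] [-15.   5.  -8.  -1.   0.  -4.] 0.0
22 [  1.  22.  98. -40.  85. -53.] [-15.   5.  -8.  -1.   1.  -4.] 0.0
23 [  0.  22.  97. -41.  85. -53.] [-15.   6.  -9.  -1.   1.  -4.] 0.0
24 [ -1.  23.  96. -41.  85. -54.] [-15.   6.  -9.  -1.   1.  -4.] 0.0
25 [ -2.  23.  95. -41.  85. -54.] [-15.   6. -10.  -1.   1.  -4.] 0.0
26 [ -4.  24.  95. -41.  85. -54.] [-14.   6. -10.  -1.   2.  -4.] 0.0
27 [ -5.  24.  94. -41.  85. -55.] [-14.   7. -11.  -1.   2.  -4.] 0.0
28 [ -6.  25.  93. -41.  85. -55.] [-14.   7. -11.  -1.   2.  -4.] 0.0
```

View pics/s9.png

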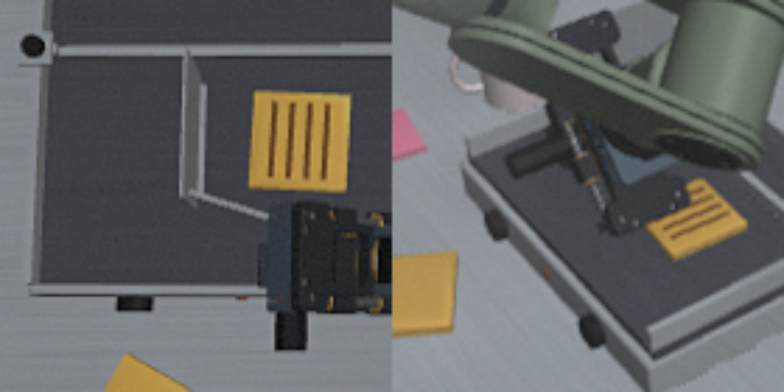

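>>> servo_tool(motion=[3.3,-15,0,-0.0807,0.0217,-0.0185,0,3.3,-15,0,-0.0807,0.0217,-0.0185,0,3.3,-15,0,-0.0807,0.0217,-0.0185,0,3.3,-15,0,-0.0807,0.0217,-0.0185,0,3.3,-15,0,-0.0807,0.0217,-0.0185,0,3.3,-15,0,-0.0807,0.0217,-0.0185,0,3.3,-15,0,-0.0807,0.0217,-0.0185,0,3.3,-15,0,-0.0807,0.0217,-0.0185,0,3.3,-15,0,-0.0807,0.0217,-0.0185,0,3.3,-15,0,-0.0807,0.0217,-0.0185,0])

```text
time_s: 20.77
ee_pos: [461.6, -94.1, 240.9]
ee_rot: [-173.7, -2.4, 74.6]
force: [1.1, 0.9, -2.2]
gripper_width: 23.4
```

>>> servo_tool(motion=[3.3,-15,0,-0.0807,0.0217,-0.0185,0,3.3,-15,0,-0.0807,0.0217,-0.0185,0,3.3,-15,0,-0.0807,0.0217,-0.0185,0,3.3,-15,0,-0.0807,0.0217,-0.0185,0,3.3,-15,0,-0.0807,0.0217,-0.0185,0,3.3,-15,0,-0.0807,0.0217,-0.0185,0,3.3,-15,0,-0.0807,0.0217,-0.0185,0,3.3,-15,0,-0.0807,0.0217,-0.0185,0,3.3,-15,0,-0.0807,0.0217,-0.0185,0,3.3,-15,0,-0.0807,0.0217,-0.0185,0])

```text
time_s: 21.6
ee_pos: [494.8, -243.5, 240.2]
ee_rot: [-179.9, 45.1, 61.1]
force: [0.5, 0.3, -2.3]
gripper_width: 23.6
```

```bash
python3 go.py 496 -246.8 180 -28.7 -45 3
```

```text
t 21.6 pos [ 494.8 -243.5  240.2] F [ 0.5  0.3 -2.3] T [ 0.64 -0.18  0.01] w 23.6 q [ -6.  25.  93. -41.  86. -55.]
total [  1.2  -3.3 -60.2] [ 0.0002 -0.0021  0.006 ]  per row/3 [  0.4   -1.1  -20.06] [ 0.0001 -0.0007  0.002 ]
```

>>> servo_tool(motion=[0.4,-1.1,-15,0,-0.001,0.003,0,0.4,-1.1,-20,0,-0.001,0.003,0,0.4,-1.1,-25,0,0,0,0,0,0,-25,0,0,0,0,0,0,-20,0,0,0,0,0,0,-15,0,0,0,0,0,0,-8,0,0,0,0,0,0,-4,0,0,0,0,0,0,0,0,0,0,0])

```text
time_s: 22.35
ee_pos: [496.1, -247.1, 109.1]
ee_rot: [179.9, 44.9, 61.3]
force: [0.0, -0.7, -2.8]
gripper_width: 23.6
```

```bash
python3 go.py 496 -246.8 86.2 -28.7 -45 4
python3 - <<'E'
from h import *
from workcell import grab_frame
for n in("top","side"):
    f=grab_frame(n);pickle.dump(f,open(f"{n}10.pkl","wb"))
t,s=load("top",10),load("side",10)
cv2.imwrite("pics/t10.png",cv2.resize(np.hstack([t["image"][150:290,340:480],s["image"][200:340,290:430]])[:,:,::-1],None,fx=2.8,fy=2.8))
E
```

```text
t 22.35 pos [ 496.1 -247.1  109.1] F [ 0.  -0.7 -2.8] T [ 0.64 -0.16  0.  ] w 23.6 q [ -6.  33. 101. -43.  73. -44.]
total [ -0.1   0.3 -22.9] [-0.0013  0.0022 -0.001 ]  per row/4 [-0.03  0.07 -5.72] [-0.0003  0.0005 -0.0003]
```

View pics/t10.png

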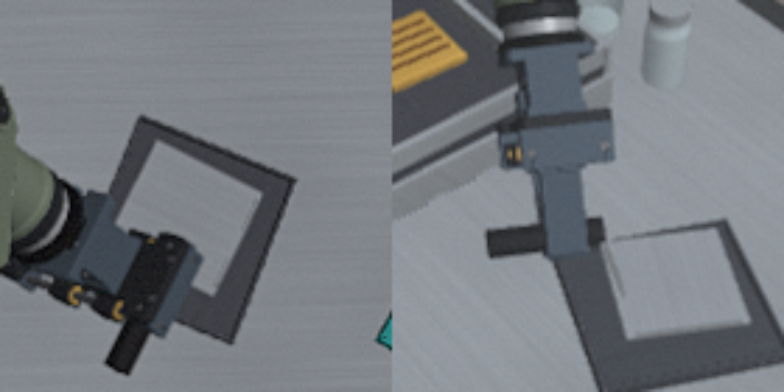

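The blade hangs well inside the tray outline in both views. Lower it the last 23 mm.

>>> servo_tool(motion=[0,0,-6,0,0.001,0,0,0,0,-6,0,0.001,0,0,0,0,-5,0,0,0,0,0,0,-3,0,0,0,0,0,0,-1.5,0,0,0,0,0,0,0,0,0,0,0])

```text
time_s: 22.95
ee_pos: [496.1, -247.2, 87.8]
ee_rot: [180.0, 44.9, 61.4]
force: [-1.1, 0.7, -2.8]
gripper_width: 23.7
```

>>> servo_tool(motion=[0,0,-1,0,0,0,0,0,0,0,0,0,0,0])

```text
time_s: 23.12
ee_pos: [496.4, -247.2, 87.3]
ee_rot: [179.9, 44.9, 61.3]
force: [-0.0, 1.0, -2.5]
gripper_width: 23.6
```

>>> servo_tool(motion=[0,0,-0.6,0,0,0,0,0,0,0,0,0,0,0])

```text
time_s: 23.28
ee_pos: [496.3, -247.2, 86.7]
ee_rot: [179.9, 44.9, 61.3]
force: [0.7, -0.2, -1.7]
gripper_width: 23.6
```

>>> servo_tool(motion=[0,0,-0.6,0,0,0,0,0,0,0,0,0,0,0])

```text
time_s: 23.45
ee_pos: [496.4, -247.3, 86.3]
ee_rot: [179.9, 44.9, 61.3]
force: [0.3, 0.8, -1.2]
gripper_width: 23.7
```

>>> servo_tool(motion=[0,0,-0.4,0,0,0,0,0,0,0,0,0,0,0])

```text
time_s: 23.62
ee_pos: [496.4, -247.2, 86.2]
ee_rot: [179.9, 44.9, 61.3]
force: [-0.4, 1.4, 1.5]
gripper_width: 23.7
```

>>> servo_tool(motion=[0,0,0,0,0,0,30,0,0,0,0,0,0,35,0,0,0,0,0,0,45,0,0,0,0,0,0,60,0,0,0,0,0,0,80,0,0,0,0,0,0,80,0,0,0,0,0,0,80,0,0,0,0,0,0,80])

```text
time_s: 24.28
ee_pos: [496.3, -247.2, 85.7]
ee_rot: [179.9, 44.9, 61.3]
force: [1.1, -0.7, -0.4]
gripper_width: 68.8
```

>>> servo_tool(motion=[0,0,0,0,0,0,80,0,0,0,0,0,0,80,2,3.7,4.2,0,0,0,80,4,7.4,8.5,0,0,0,80,5,9.3,10.6,0,0,0,80,6,11,12.5,0,0,0,80,7,12.5,14,0,0,0,80,7,12.5,14,0,0,0,80,0,0,20,0,0,0,80,0,0,25,0,0,0,80])

```text
time_s: 25.12
ee_pos: [527.7, -189.2, 195.0]
ee_rot: [-180.0, 44.9, 61.5]
force: [-0.2, -0.6, -0.2]
gripper_width: 73.2
```

>>> servo_tool(motion=[-20,0,30,0,0,0,80,-30,0,20,0,0,0,80,-35,0,10,0,0,0,80,-35,0,0,0,0,0,80,0,0,0,0,0,0,80,0,0,0,0,0,0,80])

```text
time_s: 25.62
ee_pos: [406.2, -190.3, 255.7]
ee_rot: [179.8, 44.9, 61.3]
force: [0.9, -0.1, -0.3]
gripper_width: 73.0
```

Run:
```python
from h import *
from workcell import grab_frame,sensors
st=sensors.state();print(st["time_s"],st["ee_pos"].round(1),st["force"].round(1),st["gripper_width"],np.abs(st["qvel"]).max())
for n in("top","side"):
    f=grab_frame(n);pickle.dump(f,open(f"{n}11.pkl","wb"));cv2.imwrite(f"pics/{n}11.png",f["image"][:,:,::-1])
t=load("top",11)
hsv=cv2.cvtColor(t["image"],cv2.COLOR_RGB2HSV);m=cv2.inRange(hsv,(10,90,60),(34,255,255));m[300:]=0
m=cv2.morphologyEx(m,cv2.MORPH_CLOSE,np.ones((9,9)))
c=max(cv2.findContours(m,cv2.RETR_EXTERNAL,cv2.CHAIN_APPROX_NONE)[0],key=cv2.contourArea).reshape(-1,2)
print("slab",cv2.minAreaRect(plane(t,c,86)[:,:2].astype(np.float32)))
u=c.mean(0).round().astype(int);pts=[(u[0]+i,u[1]+j) for i in range(-12,13,2) for j in range(-12,13,2)]
D=dep(t,pts);A=np.c_[D[:,:2]-D[:,:2].mean(0),np.ones(len(D))];print("slab plane",np.linalg.lstsq(A,D[:,2],rcond=None)[0])
g=cv2.cvtColor(t["image"],cv2.COLOR_RGB2GRAY);z=np.zeros_like(g);z[180:290,355:455]=1
nl,lab,s_,ce=cv2.connectedComponentsWithStats(((g>95)&(z>0)).astype(np.uint8),connectivity=4)
mm=(lab==lab[225,405]).astype(np.uint8);c=max(cv2.findContours(mm,cv2.RETR_EXTERNAL,cv2.CHAIN_APPROX_NONE)[0],key=cv2.contourArea).reshape(-1,2)
print("blade",cv2.minAreaRect(plane(t,c,6.5)[:,:2].astype(np.float32)))
pts=[(u,v) for u in range(385,425,3) for v in range(212,245,3) if mm[v,u]]
D=dep(t,pts);A=np.c_[D[:,:2]-D[:,:2].mean(0),np.ones(len(D))];print("blade plane",np.linalg.lstsq(A,D[:,2],rcond=None)[0])
```

```text
25.6167 [ 406.2 -190.3  255.7] [ 0.9 -0.1 -0.3] 72.96478776179339 3.6439091680217905
slab ((423.2696228027344, -112.7772216796875), (8.880180358886719, 5.56545352935791), 62.29518508911133)
slab plane [  5.33010767   2.33356625 197.35629397]
blade ((587.1193237304688, -299.68450927734375), (114.46955108642578, 112.07221221923828), 61.69009017944336)
blade plane [-2.15459496e-02 -2.07725329e-03  6.24643508e+00]
```

View pics/top11.png

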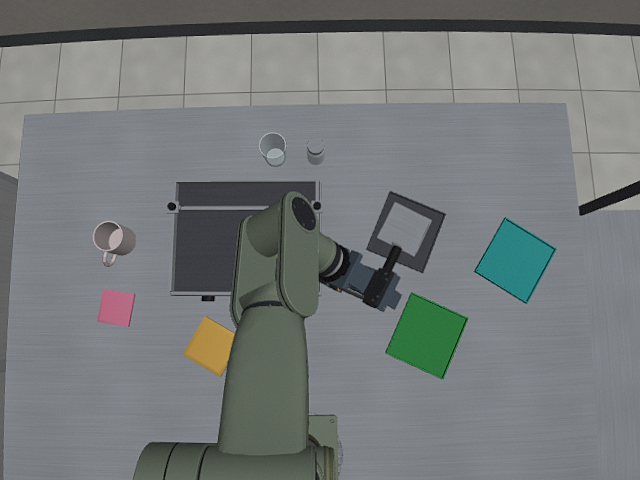

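View pics/side11.png

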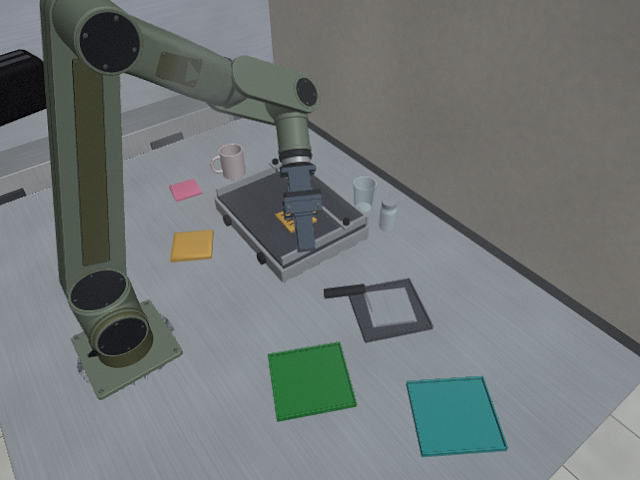

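>>> servo_tool(motion=[0,-38,10,0,0,0,80,0,-38,10,0,0,0,80,0,-38,10,0,0,0,80,0,-38,0,0,0,0,80,0,-38,0,0,0,0,80,0,-30,0,0,0,0,80,0,0,0,0,0,0,80,0,0,0,0,0,0,80])

```text
time_s: 26.38
ee_pos: [407.9, -412.2, 283.8]
ee_rot: [179.9, 44.9, 61.2]
force: [-0.1, 0.5, -0.3]
gripper_width: 72.6
```

Run:
```python
from h import *
from workcell import grab_frame,sensors
st=sensors.state();print(st["time_s"],st["ee_pos"].round(1),st["force"].round(1))
for n in("top","side"):
    f=grab_frame(n);pickle.dump(f,open(f"{n}12.pkl","wb"));cv2.imwrite(f"pics/{n}12.png",f["image"][:,:,::-1])
for i in(9,12):
    t=load("top",i)
    hsv=cv2.cvtColor(t["image"],cv2.COLOR_RGB2HSV);m=cv2.inRange(hsv,(10,90,60),(34,255,255));m[265:]=0
    m=cv2.morphologyEx(m,cv2.MORPH_CLOSE,np.ones((7,7)))
    c=max(cv2.findContours(m,cv2.RETR_EXTERNAL,cv2.CHAIN_APPROX_NONE)[0],key=cv2.contourArea).reshape(-1,2)
    print("slab",cv2.minAreaRect(plane(t,c,86)[:,:2].astype(np.float32)))
    u=c.mean(0).round().astype(int);pts=[(u[0]+a,u[1]+j) for a in range(-12,13,2) for j in range(-12,13,2)]
    D=dep(t,pts);A=np.c_[D[:,:2]-D[:,:2].mean(0),np.ones(len(D))];print("slab plane",np.linalg.lstsq(A,D[:,2],rcond=None)[0].round(3))
```

```text
26.3833 [ 407.9 -412.2  283.8] [-0.1  0.5 -0.3]
slab ((551.1265258789062, 65.14186096191406), (88.57610321044922, 89.98480224609375), 86.32284545898438)
slab plane [1.2000e-02 1.0000e-02 8.5458e+01]
slab ((551.2463989257812, 65.13534545898438), (88.55691528320312, 89.85469818115234), 86.42800903320312)
slab plane [ 0.0000e+00 -1.0000e-02  8.5513e+01]
```

View pics/top12.png

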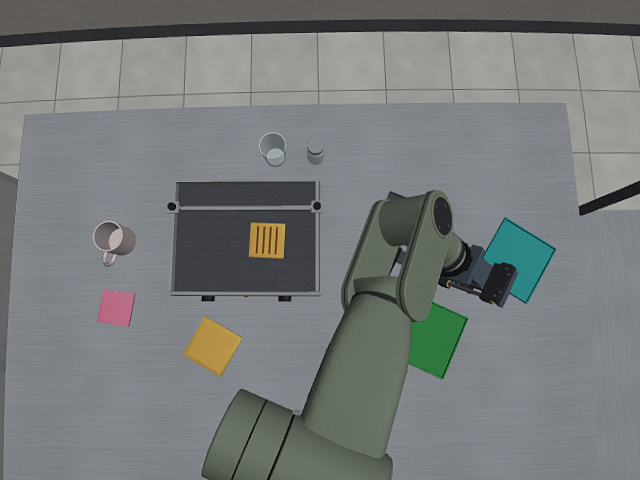

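The slab lies flat and striped side up at top pixel (267,240), its upper face at z = 85.5 mm. The mug, tumbler and jar are unmoved. Handing in.

```bash
python3 -c "
from workcell import env
print(env.job_done())"
```

```text
the job is handed in; nothing more can be done
None
```

The job is done and handed in at about 26.5 s. The slab was turned over, the turner is back in its tray, and no limit was passed in any reading I took.

**What I did:**
- I gripped the turner leaning 45° left. The blade pushed the slab square against the bar and slid under it until it stalled on the bar at a push of 7.7 N. The highest press I read was about 12 N, early on, and I eased it off.
- I lifted the slab about 23 mm and drew it 32 mm back from the bar. Then I rolled the turner 95° to the right about its lip at about 1 rad/s, and the slab tipped off.
- I laid the turner back where it came from and opened the gripper.

**Last checks:**
- **Slab:** striped side up at about (551, 65) mm, roughly −12 mm in x and −57 mm in y from the plate centre. Its top face is at z = 85.5 mm and level within about 0.6°.
- **Turner:** the blade is on the tray floor within about 2 mm of its first place. A depth fit with the arm just clear of the tray gave a tilt of about 1.2°, within the 4.5° allowed. The arm hid much of the tray in the last picture, so I didn't check it again after that.
- **Mug, tumbler and jar:** by eye they are at the same pixels as at the start.
- **Arm:** clear of everything, with wrist forces near zero.

**One failed check:** my first slab measurement after letting go was worthless because the arm was in the way. I moved the arm aside and measured again, and the result agreed with the view taken just after the flip.

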